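# Close the bead pots: unstack the lids, each onto its own pot

### The job

The four pots on the cart have been refilled and their wooden lids are still stacked in a pile. Take the pile apart and close every pot with the lid of its own shape, plug down in the mouth, lying level and lined up with the pot. Leave the pots standing where they are, and do not push the tape roll or the stapler about.

Things in the scene. Friction and masses are not known exactly. Their poses are not given: they have to be found in the camera images.
- lid_round_mid (a point): brown wooden lid, round, 52 mm across, 28 mm tall: a 16 mm thick rim (hold it by the edges), under it a 12 mm high plug that stands 12 mm in from the rim's edge all round. At the start top of the stack. The point is its centre, half-way up, 14 mm above the plug's underside; z up. Alike from every side.
- lid_square_mid (a point): brown wooden lid, square, 60 x 60 mm with slightly rounded corners, 28 mm tall: a 16 mm thick rim (hold it by the edges), under it a 12 mm high plug that stands 12 mm in from the rim's edge all round. At the start second from the top, under the round lid. The point is its centre, half-way up, 14 mm above the plug's underside; z up. x and y run along its sides.
- lid_oblong_mid (a point): brown wooden lid, oblong with half-round ends, 62 mm wide and 108 mm long, 28 mm tall: a 16 mm thick rim (hold it by the edges), under it a 12 mm high plug that stands 12 mm in from the rim's edge all round. At the start third from the top, under the square lid. The point is its centre, half-way up, 14 mm above the plug's underside; z up. x runs across the 62 mm width, y along the 108 mm length.
- lid_long_mid (a point): brown wooden lid, rectangular, the longest, 64 mm wide and 150 mm long with slightly rounded corners, 28 mm tall: a 16 mm thick rim (hold it by the edges), under it a 12 mm high plug that stands 12 mm in from the rim's edge all round. At the start bottom of the stack, on the cart. The point is its centre, half-way up, 14 mm above the plug's underside; z up. x runs across the 64 mm width, y along the 150 mm length.
- pot_round_mouth (a point): open white pot of the round lid: 46 mm across outside, 58 mm tall, walls 4 mm, metal beads inside, well below the rim; loose. The plug has 5 mm to spare on every side in the mouth; the seated lid overhangs 3 mm all round. The point is the centre of the mouth, level with the wall's top; a seated lid's centre is 2 mm above it. z up
- pot_square_mouth (a point): open white pot of the square lid: 54 x 54 mm outside, 54 mm tall, walls 4 mm, white buttons inside, well below the rim; loose. The plug has 5 mm to spare on every side in the mouth; the seated lid overhangs 3 mm all round. The point is the centre of the mouth, level with the wall's top; a seated lid's centre is 2 mm above it. z up, x and y along its sides.
- pot_oblong_mouth (a point): open white pot of the oblong lid: 56 mm wide and 102 mm long with half-round ends outside, 50 mm tall, walls 4 mm, wooden beads inside, well below the rim; loose. The plug has 5 mm to spare on every side in the mouth; the seated lid overhangs 3 mm all round. The point is the centre of the mouth, level with the wall's top; a seated lid's centre is 2 mm above it. z up, x runs across the 56 mm width, y along the 102 mm length.
- pot_long_mouth (a point): open white pot of the long rectangular lid: 58 mm wide and 144 mm long outside, 46 mm tall, walls 4 mm, short dowel pins inside, well below the rim; loose. The plug has 5 mm to spare on every side in the mouth; the seated lid overhangs 3 mm all round. The point is the centre of the mouth, level with the wall's top; a seated lid's centre is 2 mm above it. z up, x runs across the 58 mm width, y along the 144 mm length.
- tape_roll_mid (a point): bystander: a roll of paper tape lying flat, 90 mm across, 16 mm high; the point is its centre, half-way up.
- desk_stapler_mid (a point): bystander: a small stapler, 110 x 22 mm, 36 mm high; the point is its middle, half-way up.

How it is judged:
By the outcome, as a careful person would: the job done as asked, in the order asked, and still so for the second after the job is handed in, with the robot touching nothing.
It also fails if it takes over 104 s, if anything falls off the work surface, if the arm or the gripper's body presses on something with over 40 N, if the wrist force passes 120 N, or if a joint passes its speed limit or range.

### The arm

A 7-joint arm with a two-finger parallel gripper is mounted at the origin on a cart in front of the work surface, level with it; the furniture and walls round the work are solid. World frame = base frame: x ahead of the robot, y to its left, z up, the work surface at z = 0. Lengths are in m, angles in rad, forces in N, time in s.
With the tool pointing down it reaches from about 0.4 to 0.9 m from the base axis. Payload 5.5 kg.
Tool frame: the origin (TCP) lies between the finger pads; the fingertips stand 11 mm ahead of it and the grasp point (between the pads) lies 8 mm behind it; z points along the fingers, y is the line along which they close (so a half turn about z gives the same grasp; the last joint's range is limited). The gripper opens to 92 mm and grips with 3 to 60 N. Pads are 19 mm wide; open, the fingers measure 130 mm over their backs; the gripper's body (75 mm by 190 mm) begins 47 mm behind the grasp point.
Start: joints at [1.543, 0.501, -0.427, 1.55, 0.221, 1.138, -0.21], TCP at [0.186, -0.623, 0.238] pointing down, gripper open.
Joint ranges: [-2.88, 2.88], [-0.31, 2.03], [-1.54, 1.56], [0.2, 2.42], [-1.41, 4.55], [0.19, 2.02], [-2.57, 2.57]. Speed limits (rad/s): [2.57, 2.57, 3.14, 3.14, 3.14, 3.14, 3.14].

### API

Orientations are given as a 3x3 rotation matrix whose columns are the frame's x, y, z axes.
In Python, from station import sensors, vision, ticket gives the robot as it stands. The module is installed in compiled form; this text tells all that it offers.
- The arm moves only by the tool step_arm, never from a script. Its argument "moves" is a list of rows, each an object of numbers: "jaw": the closure in counts, from 0 (fully open) to 255 (shut); "tx", "ty", "tz": the shift along the tool's x, y, z in m; "wx", "wy", "wz": the turn, a rotation vector about the tool's x, y, z in degrees. A call has 1 to 12 rows; each row is the pose to reach, as a shift and turn from the pose commanded when the call began, along the tool's axes at that moment; what a row does not reach only later rows make up. A row lasts 1/12 s, in which the tool goes at most 41.7 mm and 7.16 degrees, less where a joint would pass 70% of its speed; a pose out of reach is approached as far as the arm can. A call with a gripper value outside its range is refused whole. The fingers move at their own pace and stop on an object; the grip force is fixed at half the most. Time passes only in rows, so rows that repeat a pose let the fingers close. It gives the time, the measured TCP pose, the force, the opening and the grip force at its end, in the units of the state.
- sensors.get_state(): the state, without advancing time (a new reading comes with each control period).
- vision.grab_frame(name): name is "side" or "top"; returns the picture (384x512x3 uint8, red, green, blue); there is no depth.
- vision.camera_model(name): a dict with "K" (3x3 intrinsics, pixels), "dist" ([k1, k2, p1, p2, k3] as OpenCV has them; the pictures are not rectified), "extrinsics" (4x4, takes a point from world to camera coordinates). Camera axes: x right, y down, z forward; pixel columns grow to the right and rows downward; lengths in m; the calibration is good to about 2 mm. A picture is of the moment at which its call begins. camera_model takes no time and is no camera call.
- ticket.job_done(): hands the job in; it is judged then, once.
The state is a dict: "time_s": time; "qpos": joint angles; "dq": joint speeds; "joint_torque": joint torques, N m; "position": TCP position; "ee_rot": TCP orientation; "ft_force": force on the tool from outside, world axes, zero at the start; "ft_torque": the same for the moment, N m; "finger_gap": finger opening in m; "grasp_force": force on a finger pad.
Only numpy, scipy, OpenCV 4.12 (cv2) and the standard library are available. Lean on these libraries where they do the work, as an engineer would, in place of code of your own. Each camera call takes 0.05 s, during which the arm holds its last target. There are 200 camera calls.

## Working session

There is one attempt and no reset: what is moved stays moved. The work goes in short steps, Python scripts to look and compute and a tool call to move; the robot and the scene stay as the last step left them, time stands still between calls to the robot, and variables do not carry over. Pictures are saved under pics/ and viewed, at most 14 in all, crops included, and the job is handed in when it is done.

Besides the shell and the picture viewer there is one more tool, called as name(argument=value, ...), one argument or row to a line, values as JSON. step_arm: Moves the arm, as the interface text tells. Its arguments: {"type":"object","properties":{"moves":{"type":"array","items":{"type":"object","properties":{"jaw":{"type":"number"},"tx":{"type":"number"},"ty":{"type":"number"},"tz":{"type":"number"},"wx":{"type":"number"},"wy":{"type":"number"},"wz":{"type":"number"}}}}},"required":["moves"]}

```bash
mkdir -p pics; python3 - <<'E'
from station import sensors, vision
import cv2,numpy as np
for n in("side","top"):
    f=vision.grab_frame(n); cv2.imwrite(f"pics/{n}0.png",cv2.cvtColor(f,cv2.COLOR_RGB2BGR))
    m=vision.camera_model(n); print(n,np.round(m["K"],1).tolist(),m["dist"],np.round(m["extrinsics"],4).tolist())
s=sensors.get_state(); print(s["position"],s["ee_rot"],s["finger_gap"],s["time_s"])
E
```

```text
side [[385.8, 0.0, 245.8], [0.0, 385.8, 193.8], [0.0, 0.0, 1.0]] [0.03814497 0.         0.         0.         0.        ] [[-0.9466, -0.3223, 0.0133, 0.4385], [-0.2196, 0.6136, -0.7585, 0.1452], [0.2363, -0.7209, -0.6516, 0.9373], [0.0, 0.0, 0.0, 1.0]]
top [[452.0, 0.0, 243.3], [0.0, 452.0, 199.3], [0.0, 0.0, 1.0]] [-0.10156013  0.          0.          0.          0.        ] [[-0.0182, -0.9998, 0.0034, 0.0149], [-0.9916, 0.0176, -0.1282, 0.4386], [0.1281, -0.0057, -0.9917, 1.1004], [0.0, 0.0, 0.0, 1.0]]
[ 0.18619781 -0.62213175  0.23676915] [[ 9.57983095e-01  2.86824372e-01 -4.12767360e-04]
 [ 2.86824654e-01 -9.57981596e-01  1.69712069e-03]
 [ 9.13520411e-05 -1.74420479e-03 -9.99998475e-01]] 0.09160461269222817 0.1
```

View pics/top0.png

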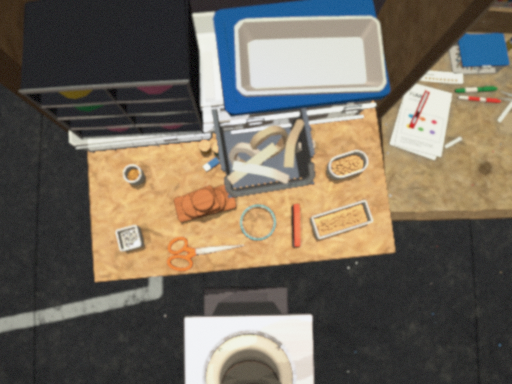

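View pics/side0.png

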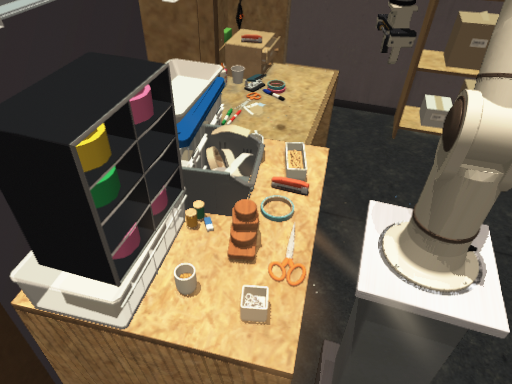

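Top view: round pot is near (133,175), square pot (128,238), lid stack (205,203), oblong pot (348,165), long pot (342,220), tape roll (258,222) and stapler (296,225). The side view shows the stack at (244,230), with a tall shelf behind the round pot.

```bash
cat > h.py <<'E'
import numpy as np,cv2
from station import sensors, vision
def ray(n,uv):
    m=vision.camera_model(n);K=np.array(m["K"],float);E=np.array(m["extrinsics"],float)
    p=cv2.undistortPoints(np.array(uv,float).reshape(-1,1,2),K,np.array(m["dist"],float)).reshape(-1,2)
    d=np.c_[p,np.ones(len(p))]@E[:3,:3]
    return -E[:3,:3].T@E[:3,3],d
def plane(n,uv,z):
    c,d=ray(n,uv); return (c+d*((z-c[2])/d[:,2:]))
def proj(n,P):
    m=vision.camera_model(n);E=np.array(m["extrinsics"],float)
    return cv2.projectPoints(np.array(P,float).reshape(-1,1,3),cv2.Rodrigues(E[:3,:3])[0],E[:3,3],np.array(m["K"],float),np.array(m["dist"],float))[0].reshape(-1,2)
E
python3 - <<'E'
import cv2,numpy as np
t=cv2.imread("pics/top0.png"); s=cv2.imread("pics/side0.png")
a=cv2.resize(t[150:270,100:250],None,fx=5,fy=5,interpolation=cv2.INTER_CUBIC)
b=cv2.resize(t[140:250,230:390],None,fx=5,fy=5,interpolation=cv2.INTER_CUBIC)
c=cv2.resize(s[140:330,160:320],None,fx=3,fy=3,interpolation=cv2.INTER_CUBIC)
cv2.imwrite("pics/a.png",a);cv2.imwrite("pics/b.png",b);cv2.imwrite("pics/c.png",c)
h=cv2.cvtColor(t,cv2.COLOR_BGR2HSV)
for p in [(205,203),(225,205),(185,207),(160,210),(128,228),(342,207),(348,152),(133,165),(300,200),(117,240)]: print(p,h[p[1],p[0]])
h=cv2.cvtColor(s,cv2.COLOR_BGR2HSV)
for p in [(245,207),(245,222),(240,250),(243,300),(185,270)]: print(p,h[p[1],p[0]])
E
```

```text
(205, 203) [ 12 159 217]
(225, 205) [ 12 164 162]
(185, 207) [ 12 160 217]
(160, 210) [ 18 121 228]
(128, 228) [ 20  34 185]
(342, 207) [ 18  41 218]
(348, 152) [ 17  43 223]
(133, 165) [ 21  36 222]
(300, 200) [ 16 129 207]
(117, 240) [ 17  56 222]
(245, 207) [ 12 168 223]
(245, 222) [ 12 167 147]
(240, 250) [ 12 170 220]
(243, 300) [ 18  80 186]
(185, 270) [ 19  74 155]
```

View pics/a.png

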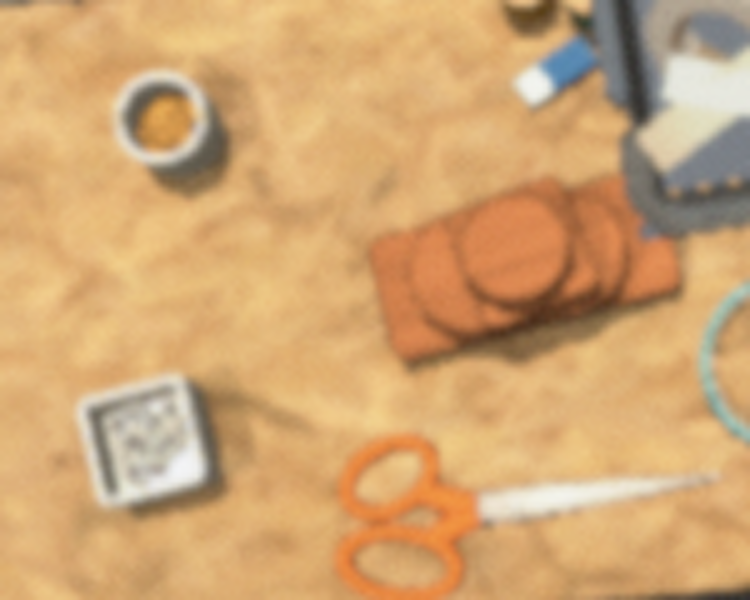

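View pics/b.png

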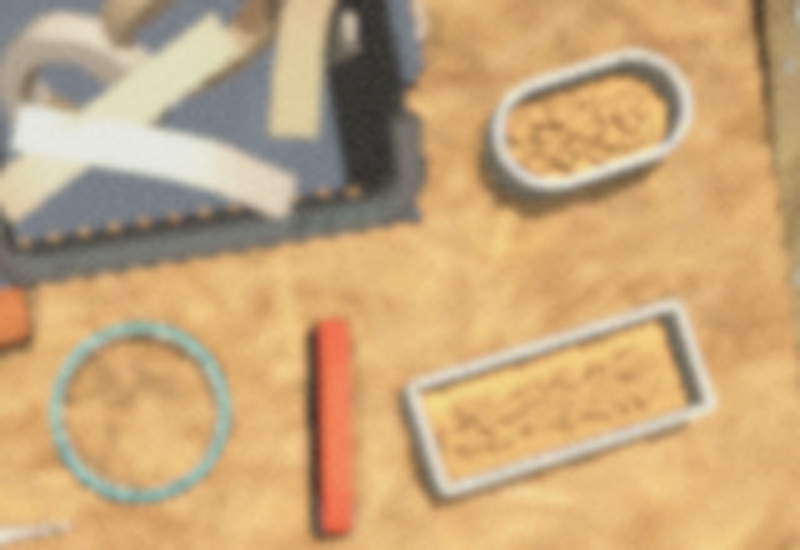

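View pics/c.png

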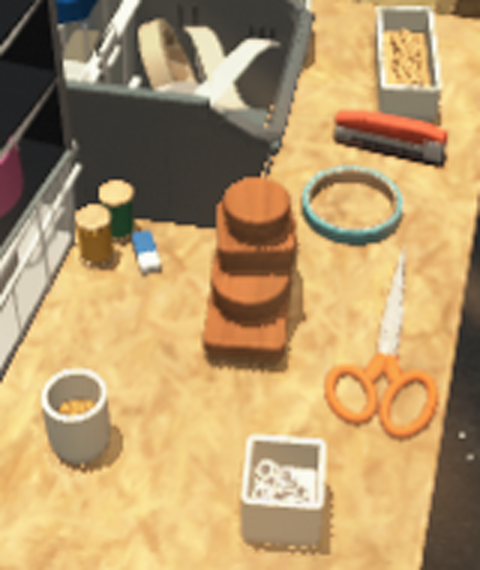

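Crops show clear rim outlines. The long pot's corners in crop b are at (408,388), (680,300), (714,408) and (445,497). In crop a the square pot is at (145,440), the round pot at (163,120), the round lid at (517,249) and the long lid spans (372,240) to (680,290).

```bash
cat > meas.py <<'E'
from h import *
def rect(n,img,roi,z,kind,close=0):
    x0,y0,x1,y1=roi; k=8
    c=cv2.resize(img[y0:y1,x0:x1],None,fx=k,fy=k,interpolation=cv2.INTER_CUBIC)
    h=cv2.cvtColor(c,cv2.COLOR_BGR2HSV)
    m=cv2.inRange(h,(0,0,150),(40,85,255)) if kind=="pot" else cv2.inRange(h,(0,135,60),(15,255,255))
    cs,_=cv2.findContours(m,cv2.RETR_EXTERNAL,cv2.CHAIN_APPROX_NONE)
    q=max(cs,key=cv2.contourArea).reshape(-1,2)
    P=plane(n,(q+.5)/k-.5+[x0,y0],z)[:,:2]
    r=cv2.minAreaRect((P*1000).astype(np.float32)); return P,r
E
python3 - <<'E'
from meas import *
t=cv2.imread("pics/top0.png")
print("cam",ray("top",[(250,200)])[0],ray("side",[(250,200)])[0])
for nm,roi,z in [("round",(118,158,150,190),.058),("square",(110,218,148,258),.054),("oblong",(322,145,374,183),.05),("long",(306,195,380,244),.046)]:
    print(nm,np.round(np.array(cv2.boxPoints(rect("top",t,roi,z,"pot")[1])),1).tolist(),rect("top",t,roi,z,"pot")[1])
A=lambda l:(np.array(l)+.5)/5-.5+[100,150]
B=lambda l:(np.array(l)+.5)/5-.5+[230,140]
C=lambda l:(np.array(l)+.5)/3-.5+[160,140]
def sh(nm,n,uv,z):
    P=plane(n,uv,z)[:,:2]*1000; print(nm,n,np.round(P,1).tolist(),"mean",np.round(P.mean(0),1))
sh("long","top",B([(445,497),(714,408),(680,300),(408,388)]),.046)
sh("long","side",C([(383,77),(437,77),(429,8),(378,10)]),.046)
sh("square","top",A([(78,401),(187,374),(215,482),(104,508)]),.054)
sh("square","side",C([(243,490),(324,490),(324,437),(248,437)]),.054)
sh("oblong ends","top",B([(490,138),(692,98)]),.05)
sh("round","top",A([(116,118),(211,118),(163,71),(163,166)]),.058)
sh("round","side",C([(42,397),(109,397),(76,369),(76,428)]),.058)
sh("Lround","top",A([(460,249),(573,249),(517,192),(517,306)]),.112)
sh("Lround","side",C([(223,205),(292,205),(257,178),(257,232)]),.112)
sh("Llong","top",A([(371,242),(407,365),(682,290)]),.028)
sh("Llong","side",C([(205,345),(286,349)]),.028)
sh("Lsq near","side",C([(217,247),(295,247),(295,230)]),.084)
sh("Lobl L/R","top",A([(412,285),(628,245)]),.056)
sh("bin bottom corner, base","side",C([(220,222),(268,175)]),.0)
print("bin rim pts t z.08", plane("top",A([(625,150),(628,200),(665,232)]),.08)*1000)
E
```

```text
cam [0.29421778 0.01347478 1.14750966] [0.22550346 0.72789618 0.7150449 ]
round [[471.20001220703125, 274.29998779296875], [512.0999755859375, 247.39999389648438], [539.0999755859375, 288.3999938964844], [498.20001220703125, 315.29998779296875]] ((505.14971923828125, 281.36212158203125), (49.04344940185547, 48.963809967041016), 56.64011001586914)
square [[310.29998779296875, 310.6000061035156], [324.8999938964844, 252.3000030517578], [382.5, 266.70001220703125], [367.79998779296875, 325.0]] ((346.35791015625, 288.6719970703125), (59.359066009521484, 60.106407165527344), 14.081658363342285)
oblong [[478.1000061035156, -212.8000030517578], [506.70001220703125, -315.29998779296875], [565.5999755859375, -298.79998779296875], [536.9000244140625, -196.39999389648438]] ((521.8051147460938, -255.82708740234375), (61.09601974487305, 106.38224792480469), 15.636191368103027)
long [[331.6000061035156, -170.0], [373.8999938964844, -314.70001220703125], [434.79998779296875, -296.8999938964844], [392.5, -152.1999969482422]] ((383.205322265625, -233.42019653320312), (63.469940185546875, 150.73583984
[... 675 characters left out ...]
]
Lround top [[430.0, 127.1], [429.0, 74.8], [456.2, 100.5], [403.0, 100.9]] mean [429.6 100.8]
Lround side [[453.6, 117.1], [403.7, 99.3], [439.1, 78.7], [419.4, 136.4]] mean [429.  107.9]
Llong top [[445.3, 180.9], [383.3, 162.9], [418.4, 25.6]] mean [415.7 123.2]
Llong side [[443.9, 185.3], [383.9, 168.3]] mean [413.9 176.8]
Lsq near side [[452.1, 135.0], [395.5, 114.8], [401.1, 96.9]] mean [416.2 115.6]
Lobl L/R top [[420.1, 156.7], [437.8, 51.3]] mean [428.9 104. ]
bin bottom corner, base side [[490.8, 25.5], [470.5, -49.3]] mean [480.6 -11.9]
bin rim pts t z.08 [[480.59306403  51.28273278  80.        ]
 [456.34481337  50.1554788   80.        ]
 [440.6057592   32.71728605  80.        ]]
```

```bash
cat > plan.py <<'E'
import sys
from h import *
def go(x,y,z,yaw=None):
    """target TCP mm, yaw = world angle of tool x in deg; prints shift/turn in tool axes"""
    s=sensors.get_state();R=np.array(s["ee_rot"]);p=np.array(s["position"])
    d=R.T@(np.array([x,y,z])/1000-p)
    a=np.deg2rad(yaw) if yaw is not None else np.arctan2(R[1,0],R[0,0])
    T=np.array([[np.cos(a),np.sin(a),0],[np.sin(a),-np.cos(a),0],[0,0,-1.]])
    w=np.rad2deg(cv2.Rodrigues(R.T@T)[0].ravel())
    print("t",np.round(d,4),"w",np.round(w,2),"rows",np.ceil(max(np.linalg.norm(d)/.0417,np.linalg.norm(w)/7.16)),"| at",np.round(p*1000,1),"yaw",round(float(np.rad2deg(np.arctan2(R[1,0],R[0,0]))),1),"q",np.round(s["qpos"],2),"time",round(s["time_s"],1),"gap",s["finger_gap"])
if __name__=="__main__": go(*map(float,sys.argv[1:]))
E
python3 plan.py 400 -300 260
python3 - <<'E'
from h import *
C=lambda l:(np.array(l)+.5)/3-.5+[160,140]
for z in(.06,.08,.1,.12): print(z,np.round(plane("side",C([(228,122),(268,118)]),z)*1000), np.round(plane("top",[(313,182),(350,118),(130,146),(145,146)],z)*1000))
E
```

```text
t [ 0.2972 -0.2473 -0.0228] w [-0.1  -0.01  0.  ] rows 10.0 | at [ 186.2 -622.1  236.8] yaw 16.7 q [ 1.54  0.5  -0.43  1.55  0.22  1.14 -0.21] time 0.1 gap 0.09160461269222817
0.06 [[507. -41.  60.]
 [475. -59.  60.]] [[ 474. -164.   60.]
 [ 636. -264.   60.]
 [ 573.  286.   60.]
 [ 572.  248.   60.]]
0.08 [[498. -17.  80.]
 [467. -35.  80.]] [[ 471. -161.   80.]
 [ 629. -259.   80.]
 [ 568.  281.   80.]
 [ 567.  244.   80.]]
0.1 [[490.   6. 100.]
 [460. -11. 100.]] [[ 468. -157.  100.]
 [ 623. -254.  100.]
 [ 563.  276.  100.]
 [ 562.  240.  100.]]
0.12 [[481.  30. 120.]
 [452.  13. 120.]] [[ 464. -154.  120.]
 [ 617. -249.  120.]
 [ 558.  271.  120.]
 [ 557.  235.  120.]]
```

step_arm(
  moves=[
    {"tx":0.297,"ty":-0.247,"tz":-0.023},
    {"tx":0.297,"ty":-0.247,"tz":-0.023},
    {"tx":0.297,"ty":-0.247,"tz":-0.023},
    {"tx":0.297,"ty":-0.247,"tz":-0.023},
    {"tx":0.297,"ty":-0.247,"tz":-0.023},
    {"tx":0.297,"ty":-0.247,"tz":-0.023},
    {"tx":0.297,"ty":-0.247,"tz":-0.023},
    {"tx":0.297,"ty":-0.247,"tz":-0.023},
    {"tx":0.297,"ty":-0.247,"tz":-0.023},
    {"tx":0.297,"ty":-0.247,"tz":-0.023},
    {"tx":0.297,"ty":-0.247,"tz":-0.023},
  ],
)

```text
invalid input
```

```bash
python3 plan.py 430 101 200 105; python3 plan.py 430 101 200 -75
```

```text
t [ 0.441  -0.6228  0.0379] w [-8.000e-02 -8.000e-02 -8.833e+01] rows 19.0 | at [ 186.2 -622.1  236.8] yaw 16.7 q [ 1.54  0.5  -0.43  1.55  0.22  1.14 -0.21] time 0.1 gap 0.09160461269222817
t [ 0.441  -0.6228  0.0379] w [-8.000e-02  8.000e-02  9.167e+01] rows 19.0 | at [ 186.2 -622.1  236.8] yaw 16.7 q [ 1.54  0.5  -0.43  1.55  0.22  1.14 -0.21] time 0.1 gap 0.09160461269222817
```

step_arm(
  moves=[
    {"jaw":0,"tx":0.297,"ty":-0.247,"tz":-0.023,"wx":0,"wy":0,"wz":0},
    {"jaw":0,"tx":0.297,"ty":-0.247,"tz":-0.023,"wx":0,"wy":0,"wz":0},
    {"jaw":0,"tx":0.297,"ty":-0.247,"tz":-0.023,"wx":0,"wy":0,"wz":0},
    {"jaw":0,"tx":0.297,"ty":-0.247,"tz":-0.023,"wx":0,"wy":0,"wz":0},
    {"jaw":0,"tx":0.297,"ty":-0.247,"tz":-0.023,"wx":0,"wy":0,"wz":0},
    {"jaw":0,"tx":0.297,"ty":-0.247,"tz":-0.023,"wx":0,"wy":0,"wz":0},
  ],
)

```text
time_s: 0.6
position: [0.3249, -0.4128, 0.2524]
ee_rot: [[0.958, 0.287, -0.0], [0.287, -0.958, 0.0], [-0.0, -0.0, -1.0]]
ft_force: [1.3, -1.0, -0.2]
finger_gap: 0.0917
grasp_force: 0.0
```

```bash
python3 plan.py 430 -200 260 105; python3 plan.py 430 -200 260 -75
```

```text
t [ 0.1616 -0.1738 -0.0076] w [-3.000e-02 -0.000e+00 -8.835e+01] rows 13.0 | at [ 324.9 -412.8  252.4] yaw 16.7 q [ 1.31  0.27 -0.55  1.84  0.16  1.07 -0.57] time 0.6 gap 0.0916894909727696
t [ 0.1616 -0.1738 -0.0076] w [-0.000e+00  3.000e-02  9.165e+01] rows 13.0 | at [ 324.9 -412.8  252.4] yaw 16.7 q [ 1.31  0.27 -0.55  1.84  0.16  1.07 -0.57] time 0.6 gap 0.0916894909727696
```

step_arm(
  moves=[
    {"jaw":0,"tx":0.1616,"ty":-0.1738,"tz":-0.008,"wx":0,"wy":0,"wz":-44},
    {"jaw":0,"tx":0.1616,"ty":-0.1738,"tz":-0.008,"wx":0,"wy":0,"wz":-44},
    {"jaw":0,"tx":0.1616,"ty":-0.1738,"tz":-0.008,"wx":0,"wy":0,"wz":-44},
    {"jaw":0,"tx":0.1616,"ty":-0.1738,"tz":-0.008,"wx":0,"wy":0,"wz":-44},
    {"jaw":0,"tx":0.1616,"ty":-0.1738,"tz":-0.008,"wx":0,"wy":0,"wz":-44},
    {"jaw":0,"tx":0.1616,"ty":-0.1738,"tz":-0.008,"wx":0,"wy":0,"wz":-44},
    {"jaw":0,"tx":0.1616,"ty":-0.1738,"tz":-0.008,"wx":0,"wy":0,"wz":-88.3},
    {"jaw":0,"tx":0.1616,"ty":-0.1738,"tz":-0.008,"wx":0,"wy":0,"wz":-88.3},
    {"jaw":0,"tx":0.1616,"ty":-0.1738,"tz":-0.008,"wx":0,"wy":0,"wz":-88.3},
    {"jaw":0,"tx":0.1616,"ty":-0.1738,"tz":-0.008,"wx":0,"wy":0,"wz":-88.3},
    {"jaw":0,"tx":0.1616,"ty":-0.1738,"tz":-0.008,"wx":0,"wy":0,"wz":-88.3},
    {"jaw":0,"tx":0.1616,"ty":-0.1738,"tz":-0.008,"wx":0,"wy":0,"wz":-88.3},
  ],
)

```text
time_s: 1.6
position: [0.4291, -0.2018, 0.2603]
ee_rot: [[-0.224, 0.974, -0.001], [0.974, 0.224, 0.0], [0.0, -0.001, -1.0]]
ft_force: [0.2, 0.5, 0.5]
finger_gap: 0.0918
grasp_force: 0.0
```

```bash
python3 plan.py 430 102 180 105
```

```text
t [0.2958 0.0691 0.0804] w [-0.03 -0.02 -2.03] rows 8.0 | at [ 429.1 -201.8  260.3] yaw 103.0 q [ 1.21  0.23 -0.93  1.94  0.2   1.07  0.42] time 1.6 gap 0.0917562097957305
```

step_arm(
  moves=[
    {"jaw":0,"tx":0.296,"ty":0.069,"tz":0.0,"wx":0,"wy":0,"wz":-2},
    {"jaw":0,"tx":0.296,"ty":0.069,"tz":0.0,"wx":0,"wy":0,"wz":-2},
    {"jaw":0,"tx":0.296,"ty":0.069,"tz":0.0,"wx":0,"wy":0,"wz":-2},
    {"jaw":0,"tx":0.296,"ty":0.069,"tz":0.0,"wx":0,"wy":0,"wz":-2},
    {"jaw":0,"tx":0.296,"ty":0.069,"tz":0.0,"wx":0,"wy":0,"wz":-2},
    {"jaw":0,"tx":0.296,"ty":0.069,"tz":0.0,"wx":0,"wy":0,"wz":-2},
    {"jaw":0,"tx":0.296,"ty":0.069,"tz":0.0,"wx":0,"wy":0,"wz":-2},
    {"jaw":0,"tx":0.296,"ty":0.069,"tz":0.04,"wx":0,"wy":0,"wz":-2},
    {"jaw":0,"tx":0.296,"ty":0.069,"tz":0.08,"wx":0,"wy":0,"wz":-2},
    {"jaw":0,"tx":0.296,"ty":0.069,"tz":0.08,"wx":0,"wy":0,"wz":-2},
    {"jaw":0,"tx":0.296,"ty":0.069,"tz":0.08,"wx":0,"wy":0,"wz":-2},
  ],
)

```text
time_s: 2.52
position: [0.43, 0.1022, 0.1793]
ee_rot: [[-0.254, 0.967, -0.006], [0.967, 0.254, 0.001], [0.002, -0.006, -1.0]]
ft_force: [0.3, -0.9, 0.0]
finger_gap: 0.0921
grasp_force: 0.0
```

```bash
python3 plan.py 429.5 102 100 105
```

```text
t [-0.0002 -0.0001  0.0793] w [-0.32 -0.12 -0.27] rows 2.0 | at [430.  102.2 179.3] yaw 104.7 q [ 0.62  0.34 -1.05  2.09  0.37  0.92 -0.38] time 2.5 gap 0.0920701281496747
```

step_arm(
  moves=[
    {"jaw":0,"tx":0,"ty":0,"tz":0.04,"wx":0,"wy":0,"wz":0},
    {"jaw":0,"tx":0,"ty":0,"tz":0.065,"wx":0,"wy":0,"wz":0},
    {"jaw":0,"tx":0,"ty":0,"tz":0.079,"wx":0,"wy":0,"wz":0},
    {"jaw":0,"tx":0,"ty":0,"tz":0.079,"wx":0,"wy":0,"wz":0},
    {"jaw":255,"tx":0,"ty":0,"tz":0.079,"wx":0,"wy":0,"wz":0},
    {"jaw":255,"tx":0,"ty":0,"tz":0.079,"wx":0,"wy":0,"wz":0},
    {"jaw":255,"tx":0,"ty":0,"tz":0.079,"wx":0,"wy":0,"wz":0},
    {"jaw":255,"tx":0,"ty":0,"tz":0.079,"wx":0,"wy":0,"wz":0},
    {"jaw":255,"tx":0,"ty":0,"tz":0.079,"wx":0,"wy":0,"wz":0},
    {"jaw":255,"tx":0,"ty":0,"tz":0.079,"wx":0,"wy":0,"wz":0},
  ],
)

```text
time_s: 3.35
position: [0.4326, 0.1018, 0.1022]
ee_rot: [[-0.252, 0.968, 0.001], [0.968, 0.252, -0.0], [-0.0, 0.001, -1.0]]
ft_force: [0.3, -0.5, 0.1]
finger_gap: 0.0565
grasp_force: 0.0
```

```bash
python3 plan.py 430 102 200 105
```

```text
t [ 0.0008 -0.0024 -0.0978] w [ 0.06  0.03 -0.41] rows 3.0 | at [432.6 101.8 102.2] yaw 104.6 q [ 0.48  0.47 -0.92  2.15  0.55  0.77 -0.53] time 3.4 gap 0.05645830193175529
```

step_arm(
  moves=[
    {"jaw":255,"tx":0,"ty":0,"tz":0,"wx":0,"wy":0,"wz":0},
    {"jaw":255,"tx":0,"ty":0,"tz":0,"wx":0,"wy":0,"wz":0},
    {"jaw":255,"tx":0,"ty":0,"tz":0,"wx":0,"wy":0,"wz":0},
    {"jaw":255,"tx":0,"ty":0,"tz":0,"wx":0,"wy":0,"wz":0},
  ],
)

```text
time_s: 3.68
position: [0.4324, 0.1019, 0.1019]
ee_rot: [[-0.252, 0.968, 0.0], [0.968, 0.252, -0.0], [-0.001, 0.0, -1.0]]
ft_force: [-1.3, -1.0, 6.3]
finger_gap: 0.0513
grasp_force: 30.0
```

```bash
python3 plan.py 430 102 200 105
```

```text
t [ 0.0006 -0.0023 -0.0981] w [ 0.01  0.03 -0.39] rows 3.0 | at [432.4 101.9 101.9] yaw 104.6 q [ 0.48  0.47 -0.92  2.15  0.55  0.77 -0.53] time 3.7 gap 0.0513347957140622
```

step_arm(
  moves=[
    {"jaw":255,"tx":0,"ty":0,"tz":-0.02,"wx":0,"wy":0,"wz":0},
    {"jaw":255,"tx":0,"ty":0,"tz":-0.05,"wx":0,"wy":0,"wz":0},
    {"jaw":255,"tx":0,"ty":0,"tz":-0.07,"wx":0,"wy":0,"wz":0},
    {"jaw":255,"tx":0,"ty":0,"tz":-0.07,"wx":0,"wy":0,"wz":0},
  ],
)

```text
time_s: 4.02
position: [0.4344, 0.1031, 0.1746]
ee_rot: [[-0.253, 0.968, 0.005], [0.968, 0.253, 0.001], [-0.001, 0.005, -1.0]]
ft_force: [0.6, 0.7, -0.9]
finger_gap: 0.0515
grasp_force: 30.0
```

```bash
python3 plan.py 504.5 280 140 180
```

```text
t [0.1535 0.1124 0.0351] w [  0.24   0.24 -75.36] rows 11.0 | at [434.4 103.1 174.6] yaw 104.6 q [ 0.61  0.35 -1.04  2.09  0.39  0.9  -0.4 ] time 4.0 gap 0.05147531925114312
```

step_arm(
  moves=[
    {"jaw":255,"tx":0.1535,"ty":0.1124,"tz":0.035,"wx":0,"wy":0,"wz":-75.4},
    {"jaw":255,"tx":0.1535,"ty":0.1124,"tz":0.035,"wx":0,"wy":0,"wz":-75.4},
    {"jaw":255,"tx":0.1535,"ty":0.1124,"tz":0.035,"wx":0,"wy":0,"wz":-75.4},
    {"jaw":255,"tx":0.1535,"ty":0.1124,"tz":0.035,"wx":0,"wy":0,"wz":-75.4},
    {"jaw":255,"tx":0.1535,"ty":0.1124,"tz":0.035,"wx":0,"wy":0,"wz":-75.4},
    {"jaw":255,"tx":0.1535,"ty":0.1124,"tz":0.035,"wx":0,"wy":0,"wz":-75.4},
    {"jaw":255,"tx":0.1535,"ty":0.1124,"tz":0.035,"wx":0,"wy":0,"wz":-75.4},
    {"jaw":255,"tx":0.1535,"ty":0.1124,"tz":0.035,"wx":0,"wy":0,"wz":-75.4},
    {"jaw":255,"tx":0.1535,"ty":0.1124,"tz":0.035,"wx":0,"wy":0,"wz":-75.4},
    {"jaw":255,"tx":0.1535,"ty":0.1124,"tz":0.035,"wx":0,"wy":0,"wz":-75.4},
    {"jaw":255,"tx":0.1535,"ty":0.1124,"tz":0.035,"wx":0,"wy":0,"wz":-75.4},
    {"jaw":255,"tx":0.1535,"ty":0.1124,"tz":0.035,"wx":0,"wy":0,"wz":-75.4},
  ],
)

```text
time_s: 5.02
position: [0.5016, 0.2785, 0.135]
ee_rot: [[-1.0, -0.002, -0.002], [-0.002, 1.0, -0.0], [0.002, -0.0, -1.0]]
ft_force: [0.1, -0.5, -1.7]
finger_gap: 0.0509
grasp_force: 30.0
```

```bash
python3 plan.py 504.5 280 80 180
```

```text
t [-0.0031  0.0015  0.055 ] w [-0.01 -0.13  0.14] rows 2.0 | at [501.6 278.5 135. ] yaw -179.9 q [ 0.26  0.78 -1.15  1.82  0.8   1.11  0.38] time 5.0 gap 0.05086534878866883
```

step_arm(
  moves=[
    {"jaw":255,"tx":-0.003,"ty":0.0015,"tz":0.03,"wx":0,"wy":0,"wz":0},
    {"jaw":255,"tx":-0.003,"ty":0.0015,"tz":0.05,"wx":0,"wy":0,"wz":0},
    {"jaw":255,"tx":-0.003,"ty":0.0015,"tz":0.05,"wx":0,"wy":0,"wz":0},
    {"jaw":255,"tx":-0.003,"ty":0.0015,"tz":0.05,"wx":0,"wy":0,"wz":0},
  ],
)

```text
time_s: 5.35
position: [0.5041, 0.2799, 0.0854]
ee_rot: [[-1.0, 0.001, -0.003], [0.001, 1.0, -0.001], [0.003, -0.001, -1.0]]
ft_force: [0.1, -0.1, -0.5]
finger_gap: 0.0511
grasp_force: 30.0
```

```bash
python3 plan.py 504.5 280 64 180; python3 - <<'E'
from h import *
T={}
for n in("top","side"):
    f=vision.grab_frame(n); T[n]=cv2.cvtColor(f,cv2.COLOR_RGB2BGR); cv2.imwrite(f"pics/{n}1.png",T[n])
a=cv2.resize(T["top"][150:270,100:250],None,fx=4,fy=4,interpolation=cv2.INTER_CUBIC)
c=cv2.resize(T["side"][230:310,140:290],None,fx=4,fy=4,interpolation=cv2.INTER_CUBIC)
cv2.imwrite("pics/d.png",np.vstack([cv2.resize(c,(600,320)),a])[:600] if 0 else c); cv2.imwrite("pics/e.png",a)
E
```

```text
t [-0.0005  0.0002  0.0214] w [-0.07 -0.16 -0.06] rows 1.0 | at [504.1 279.9  85.4] yaw 179.9 q [ 0.22  0.84 -1.09  1.83  0.87  1.04  0.34] time 5.3 gap 0.0511420388262714
```

View pics/d.png

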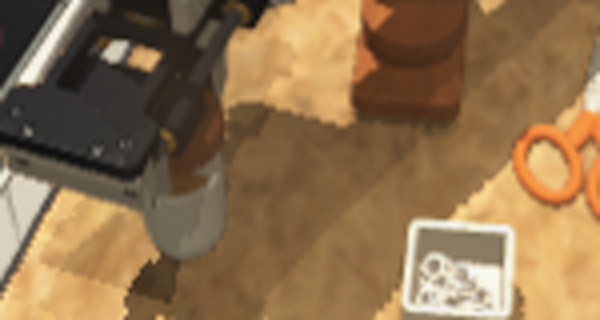

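The lid (orange, about (195,140)) sits centred just above the round pot (185,215). I'm lowering it now.

step_arm(
  moves=[
    {"jaw":255,"tx":-0.0005,"ty":0,"tz":0.008,"wx":0,"wy":0,"wz":0},
    {"jaw":255,"tx":-0.0005,"ty":0,"tz":0.014,"wx":0,"wy":0,"wz":0},
    {"jaw":255,"tx":-0.0005,"ty":0,"tz":0.018,"wx":0,"wy":0,"wz":0},
    {"jaw":255,"tx":-0.0005,"ty":0,"tz":0.02,"wx":0,"wy":0,"wz":0},
    {"jaw":255,"tx":-0.0005,"ty":0,"tz":0.02,"wx":0,"wy":0,"wz":0},
  ],
)

```text
time_s: 5.87
position: [0.5055, 0.28, 0.066]
ee_rot: [[-1.0, 0.0, -0.001], [0.0, 1.0, -0.0], [0.001, -0.0, -1.0]]
ft_force: [0.2, -0.5, -0.4]
finger_gap: 0.0508
grasp_force: 30.0
```

```bash
python3 plan.py 504.5 280 64 180
```

```text
t [ 0.001 -0.     0.002] w [-0.03 -0.04 -0.  ] rows 1.0 | at [505.5 280.   66. ] yaw 180.0 q [ 0.2   0.86 -1.06  1.84  0.9   1.01  0.32] time 5.9 gap 0.050792207624333716
```

Now lower the last 2–3 mm, then release.

step_arm(
  moves=[
    {"jaw":255,"tx":0,"ty":0,"tz":0.0015,"wx":0,"wy":0,"wz":0},
    {"jaw":255,"tx":0,"ty":0,"tz":0.0025,"wx":0,"wy":0,"wz":0},
    {"jaw":255,"tx":0,"ty":0,"tz":0.0025,"wx":0,"wy":0,"wz":0},
  ],
)

```text
time_s: 6.12
position: [0.5058, 0.2804, 0.0641]
ee_rot: [[-1.0, -0.0, 0.0], [-0.0, 1.0, 0.0], [-0.0, 0.0, -1.0]]
ft_force: [0.2, -0.8, -1.7]
finger_gap: 0.051
grasp_force: 30.0
```

step_arm(
  moves=[
    {"jaw":255,"tx":0,"ty":0,"tz":0.001,"wx":0,"wy":0,"wz":0},
    {"jaw":140,"tx":0,"ty":0,"tz":0.001,"wx":0,"wy":0,"wz":0},
    {"jaw":60,"tx":0,"ty":0,"tz":0.001,"wx":0,"wy":0,"wz":0},
    {"jaw":0,"tx":0,"ty":0,"tz":0.001,"wx":0,"wy":0,"wz":0},
    {"jaw":0,"tx":0,"ty":0,"tz":0.001,"wx":0,"wy":0,"wz":0},
    {"jaw":0,"tx":0,"ty":0,"tz":-0.03,"wx":0,"wy":0,"wz":0},
    {"jaw":0,"tx":0,"ty":0,"tz":-0.07,"wx":0,"wy":0,"wz":0},
    {"jaw":0,"tx":0,"ty":0,"tz":-0.11,"wx":0,"wy":0,"wz":0},
    {"jaw":0,"tx":0,"ty":0,"tz":-0.14,"wx":0,"wy":0,"wz":0},
    {"jaw":0,"tx":0,"ty":0,"tz":-0.14,"wx":0,"wy":0,"wz":0},
  ],
)

```text
time_s: 6.95
position: [0.508, 0.2834, 0.2105]
ee_rot: [[-1.0, -0.0, 0.008], [-0.0, 1.0, 0.005], [-0.008, 0.005, -1.0]]
ft_force: [0.7, 0.9, 0.2]
finger_gap: 0.0913
grasp_force: 0.0
```

```bash
python3 plan.py 380 200 190 104.5; python3 - <<'E'
from h import *
T={}
for n in("top","side"):
    f=vision.grab_frame(n); T[n]=cv2.cvtColor(f,cv2.COLOR_RGB2BGR); cv2.imwrite(f"pics/{n}2.png",T[n])
c=cv2.resize(T["side"][190:310,160:310],None,fx=5,fy=5,interpolation=cv2.INTER_CUBIC)
cv2.imwrite("pics/f.png",c)
E
```

```text
t [ 0.1282 -0.0834  0.0191] w [ 0.56  0.19 75.52] rows 11.0 | at [508.  283.4 210.5] yaw -180.0 q [ 0.3   0.7  -1.23  1.75  0.71  1.21  0.44] time 7.0 gap 0.09125295626804117
```

View pics/f.png

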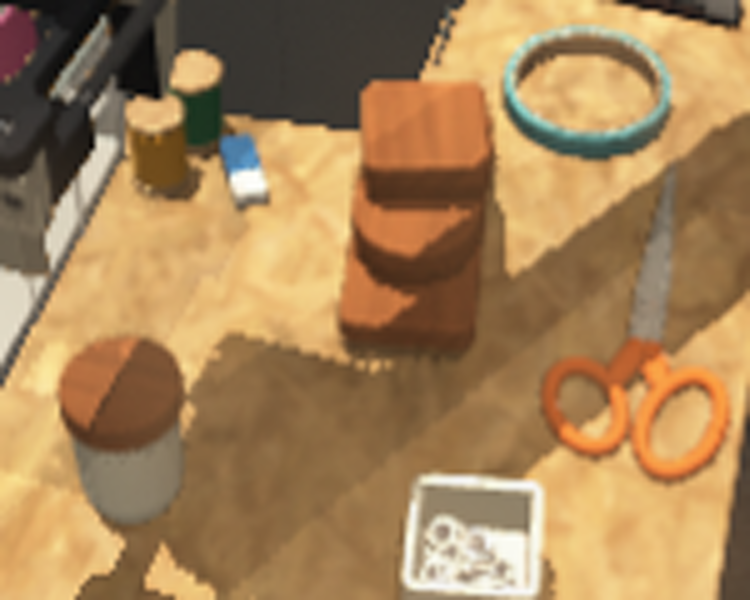

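Round lid is seated at (121,392). The square lid is now on top, its corners at about (368,82), (485,85), (492,170) and (362,172).

```bash
python3 - <<'E'
from meas import *
F=lambda l:(np.array(l)+.5)/5-.5+[160,190]
def sh(nm,n,uv,z):
    P=plane(n,uv,z)[:,:2]*1000; print(nm,n,np.round(P,1).tolist(),"mean",np.round(P.mean(0),1))
sh("Lround","side",F([(60,388),(184,388),(121,337),(121,441)]),.074)
sh("Lround mid","side",F([(60,392),(184,392)]),.072)
sh("Lsq","side",F([(363,82),(487,84),(492,168),(360,170)]),.084)
sh("pot base","side",F([(131,524)]),0)
t=cv2.imread("pics/top2.png")
cv2.imwrite("pics/g.png",cv2.resize(t[150:270,100:250],None,fx=5,fy=5,interpolation=cv2.INTER_CUBIC))
E
```

```text
Lround side [[527.7, 291.8], [479.2, 274.9], [515.8, 258.8], [492.1, 307.9]] mean [503.7 283.4]
Lround mid side [[527.7, 292.3], [479.1, 275.4]] mean [503.4 283.9]
Lsq side [[470.7, 83.5], [413.7, 64.7], [394.3, 118.6], [451.2, 140.2]] mean [432.5 101.7]
pot base side [[499.4, 297.8]] mean [499.4 297.8]
```

View pics/g.png

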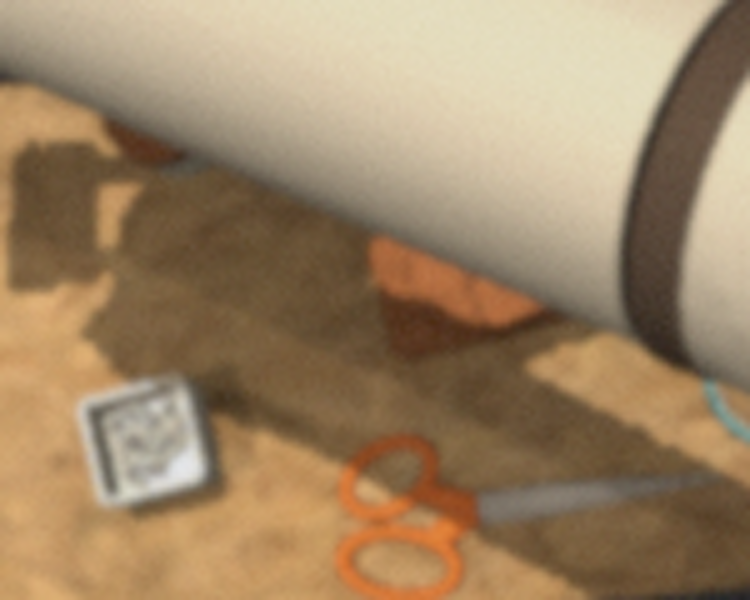

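Round lid lines up with its pot in the side view (lid 503.7,283.4 against pot 502.9,283.4). Square lid is next.

```bash
python3 plan.py 431 102 160 105
```

```text
t [ 0.0755 -0.1787  0.0449] w [ 0.13  0.1  74.98] rows 11.0 | at [506.5 280.6 205.2] yaw 180.0 q [ 0.3   0.71 -1.23  1.75  0.72  1.21  0.44] time 7.0 gap 0.09170500619795134
```

step_arm(
  moves=[
    {"jaw":0,"tx":0.0755,"ty":-0.1787,"tz":0.0,"wx":0,"wy":0,"wz":75},
    {"jaw":0,"tx":0.0755,"ty":-0.1787,"tz":0.0,"wx":0,"wy":0,"wz":75},
    {"jaw":0,"tx":0.0755,"ty":-0.1787,"tz":0.0,"wx":0,"wy":0,"wz":75},
    {"jaw":0,"tx":0.0755,"ty":-0.1787,"tz":0.0,"wx":0,"wy":0,"wz":75},
    {"jaw":0,"tx":0.0755,"ty":-0.1787,"tz":0.0,"wx":0,"wy":0,"wz":75},
    {"jaw":0,"tx":0.0755,"ty":-0.1787,"tz":0.0,"wx":0,"wy":0,"wz":75},
    {"jaw":0,"tx":0.0755,"ty":-0.1787,"tz":0.0,"wx":0,"wy":0,"wz":75},
    {"jaw":0,"tx":0.0755,"ty":-0.1787,"tz":0.0,"wx":0,"wy":0,"wz":75},
    {"jaw":0,"tx":0.0755,"ty":-0.1787,"tz":0.02,"wx":0,"wy":0,"wz":75},
    {"jaw":0,"tx":0.0755,"ty":-0.1787,"tz":0.045,"wx":0,"wy":0,"wz":75},
    {"jaw":0,"tx":0.0755,"ty":-0.1787,"tz":0.045,"wx":0,"wy":0,"wz":75},
    {"jaw":0,"tx":0.0755,"ty":-0.1787,"tz":0.045,"wx":0,"wy":0,"wz":75},
  ],
)

```text
time_s: 8.05
position: [0.4281, 0.1008, 0.1568]
ee_rot: [[-0.257, 0.966, -0.005], [0.966, 0.257, -0.001], [0.001, -0.005, -1.0]]
ft_force: [0.4, -0.1, -0.4]
finger_gap: 0.0916
grasp_force: 0.0
```

```bash
python3 plan.py 431 102 75 105
```

```text
t [0.0003 0.0035 0.0818] w [-0.28 -0.03 -0.1 ] rows 2.0 | at [428.1 100.8 156.8] yaw 104.9 q [ 0.62  0.4  -1.07  2.11  0.45  0.89 -0.45] time 8.1 gap 0.09159214146885593
```

step_arm(
  moves=[
    {"jaw":0,"tx":0,"ty":0.001,"tz":0.03,"wx":0,"wy":0,"wz":0},
    {"jaw":0,"tx":0,"ty":0.001,"tz":0.06,"wx":0,"wy":0,"wz":0},
    {"jaw":0,"tx":0,"ty":0.001,"tz":0.078,"wx":0,"wy":0,"wz":0},
    {"jaw":0,"tx":0,"ty":0.001,"tz":0.078,"wx":0,"wy":0,"wz":0},
    {"jaw":0,"tx":0,"ty":0.001,"tz":0.078,"wx":0,"wy":0,"wz":0},
  ],
)

```text
time_s: 8.47
position: [0.4302, 0.1021, 0.0805]
ee_rot: [[-0.261, 0.965, -0.003], [0.965, 0.261, 0.001], [0.001, -0.003, -1.0]]
ft_force: [0.4, 0.0, 0.7]
finger_gap: 0.0915
grasp_force: 0.0
```

```bash
python3 plan.py 431 102 75 105
```

```text
t [-0.0003  0.0008  0.0055] w [-0.15 -0.07  0.13] rows 1.0 | at [430.2 102.1  80.5] yaw 105.1 q [ 0.48  0.53 -0.92  2.16  0.63  0.75 -0.6 ] time 8.5 gap 0.09151398910405636
```

step_arm(
  moves=[
    {"jaw":0,"tx":0,"ty":0.001,"tz":0.0045,"wx":0,"wy":0,"wz":0},
    {"jaw":255,"tx":0,"ty":0.001,"tz":0.0045,"wx":0,"wy":0,"wz":0},
    {"jaw":255,"tx":0,"ty":0.001,"tz":0.0045,"wx":0,"wy":0,"wz":0},
    {"jaw":255,"tx":0,"ty":0.001,"tz":0.0045,"wx":0,"wy":0,"wz":0},
    {"jaw":255,"tx":0,"ty":0.001,"tz":0.0045,"wx":0,"wy":0,"wz":0},
    {"jaw":255,"tx":0,"ty":0.001,"tz":0.0045,"wx":0,"wy":0,"wz":0},
    {"jaw":255,"tx":0,"ty":0.001,"tz":0.0045,"wx":0,"wy":0,"wz":0},
    {"jaw":255,"tx":0,"ty":0.001,"tz":0.0045,"wx":0,"wy":0,"wz":0},
    {"jaw":255,"tx":0,"ty":0.001,"tz":0.0045,"wx":0,"wy":0,"wz":0},
  ],
)

```text
time_s: 9.22
position: [0.4325, 0.1021, 0.0769]
ee_rot: [[-0.259, 0.966, 0.001], [0.966, 0.259, -0.0], [-0.001, 0.0, -1.0]]
ft_force: [-0.3, -0.5, 6.2]
finger_gap: 0.061
grasp_force: 29.2
```

step_arm(
  moves=[
    {"jaw":255,"tx":0,"ty":0,"tz":-0.02,"wx":0,"wy":0,"wz":0},
    {"jaw":255,"tx":0,"ty":0,"tz":-0.05,"wx":0,"wy":0,"wz":0},
    {"jaw":255,"tx":0,"ty":0,"tz":-0.06,"wx":0,"wy":0,"wz":0},
    {"jaw":255,"tx":0,"ty":0,"tz":-0.06,"wx":0,"wy":0,"wz":0},
  ],
)

```text
time_s: 9.55
position: [0.434, 0.1026, 0.1385]
ee_rot: [[-0.259, 0.966, 0.005], [0.966, 0.259, 0.0], [-0.001, 0.004, -1.0]]
ft_force: [0.4, 0.2, -0.4]
finger_gap: 0.0608
grasp_force: 29.2
```

```bash
python3 plan.py 346.3 287 100 104.3
```

```text
t [ 0.2008 -0.0372  0.0381] w [0.25 0.05 0.69] rows 5.0 | at [434.  102.6 138.5] yaw 105.0 q [ 0.58  0.43 -1.03  2.12  0.5   0.85 -0.49] time 9.6 gap 0.06077967983084554
```

step_arm(
  moves=[
    {"jaw":255,"tx":0.2008,"ty":-0.0372,"tz":0.038,"wx":0,"wy":0,"wz":0.7},
    {"jaw":255,"tx":0.2008,"ty":-0.0372,"tz":0.038,"wx":0,"wy":0,"wz":0.7},
    {"jaw":255,"tx":0.2008,"ty":-0.0372,"tz":0.038,"wx":0,"wy":0,"wz":0.7},
    {"jaw":255,"tx":0.2008,"ty":-0.0372,"tz":0.038,"wx":0,"wy":0,"wz":0.7},
    {"jaw":255,"tx":0.2008,"ty":-0.0372,"tz":0.038,"wx":0,"wy":0,"wz":0.7},
    {"jaw":255,"tx":0.2008,"ty":-0.0372,"tz":0.038,"wx":0,"wy":0,"wz":0.7},
    {"jaw":255,"tx":0.2008,"ty":-0.0372,"tz":0.038,"wx":0,"wy":0,"wz":0.7},
    {"jaw":255,"tx":0.2008,"ty":-0.0372,"tz":0.038,"wx":0,"wy":0,"wz":0.7},
    {"jaw":255,"tx":0.2008,"ty":-0.0372,"tz":0.038,"wx":0,"wy":0,"wz":0.7},
  ],
)

```text
time_s: 10.3
position: [0.3446, 0.2849, 0.0978]
ee_rot: [[-0.245, 0.969, -0.001], [0.969, 0.245, -0.001], [-0.001, -0.001, -1.0]]
ft_force: [-0.1, -0.6, -1.0]
finger_gap: 0.0609
grasp_force: 29.2
```

```bash
python3 plan.py 346.3 287 82 104.3; python3 - <<'E'
from h import *
T={}
for n in("top","side"):
    f=vision.grab_frame(n); T[n]=cv2.cvtColor(f,cv2.COLOR_RGB2BGR); cv2.imwrite(f"pics/{n}3.png",T[n])
c=cv2.resize(T["side"][240:340,190:315],None,fx=4,fy=4,interpolation=cv2.INTER_CUBIC)
a=cv2.resize(T["top"][150:250,170:270],None,fx=4,fy=4,interpolation=cv2.INTER_CUBIC)
cv2.imwrite("pics/i.png",np.hstack([c[:,:400],a]))
E
```

```text
t [0.0017 0.0022 0.0158] w [-0.06  0.07 -0.1 ] rows 1.0 | at [344.6 284.9  97.8] yaw 104.2 q [ 0.05  0.51 -0.95  2.14  0.59  0.78 -1.04] time 10.3 gap 0.060908881795679104
```

View pics/i.png

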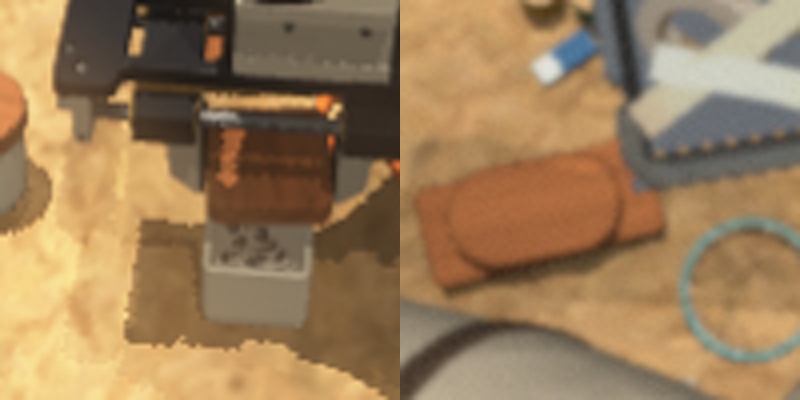

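Left half shows the square lid in the gripper above its pot, with the near bottom rim edge from (205,218) to (330,222). Right half shows the oblong lid with ends at (447,232) and (619,200) on the long lid, whose corners are (415,188), (445,293) and (665,236).

```bash
python3 - <<'E'
from meas import *
I=lambda l:(np.array(l)+.5)/4-.5+[190,240]
J=lambda l:(np.array(l)-[400,0]+.5)/4-.5+[170,150]
def sh(nm,n,uv,z):
    P=plane(n,uv,z)[:,:2]*1000; print(nm,n,np.round(P,1).tolist(),"mean",np.round(P.mean(0),1))
sh("sq near rim bottom","side",I([(205,218),(330,222)]),.0889)
sh("sq pot near top","side",I([(205,268),(308,268)]),.054)
sh("obl ends","top",J([(447,232),(619,200)]),.056)
sh("obl sides","top",J([(528,162),(540,268),(500,170),(512,270)]),.056)
sh("long","top",J([(415,188),(445,293),(665,236)]),.028)
t=cv2.imread("pics/top3.png")
x0,y0,x1,y1=(170,150,240,226);k=8
c=cv2.resize(t[y0:y1,x0:x1],None,fx=k,fy=k,interpolation=cv2.INTER_CUBIC)
m=cv2.inRange(cv2.cvtColor(c,cv2.COLOR_BGR2HSV),(0,135,60),(15,255,255))
cs,_=cv2.findContours(m,cv2.RETR_EXTERNAL,cv2.CHAIN_APPROX_NONE)
q=max(cs,key=cv2.contourArea).reshape(-1,2)
P=plane("top",(q+.5)/k-.5+[x0,y0],.028)[:,:2]*1000
print(cv2.minAreaRect(P.astype(np.float32)))
E
python3 plan.py 346.3 287 76 104.3
```

```text
sq near rim bottom side [[366.7, 316.3], [309.8, 298.6]] mean [338.3 307.4]
sq pot near top side [[365.1, 320.4], [317.5, 303.7]] mean [341.3 312. ]
obl ends top [[417.6, 158.2], [435.3, 53.3]] mean [426.5 105.8]
obl sides top [[459.7, 108.6], [394.6, 101.7], [455.1, 125.7], [393.7, 118.7]] mean [425.8 113.7]
long top [[448.8, 182.0], [382.6, 163.2], [415.9, 26.0]] mean [415.8 123.7]
((432.9912109375, 105.3145751953125), (73.86229705810547, 152.07907104492188), 14.708303451538086)
t [0.002  0.0016 0.0222] w [-0.02  0.05 -0.19] rows 1.0 | at [345.2 284.7  98.2] yaw 104.1 q [ 0.05  0.51 -0.95  2.14  0.59  0.78 -1.04] time 10.4 gap 0.06078065051666233
```

step_arm(
  moves=[
    {"jaw":255,"tx":0.002,"ty":0.0016,"tz":0.01,"wx":0,"wy":0,"wz":0},
    {"jaw":255,"tx":0.002,"ty":0.0016,"tz":0.015,"wx":0,"wy":0,"wz":0},
    {"jaw":255,"tx":0.002,"ty":0.0016,"tz":0.015,"wx":0,"wy":0,"wz":0},
    {"jaw":255,"tx":0.002,"ty":0.0016,"tz":0.015,"wx":0,"wy":0,"wz":0},
  ],
)

```text
time_s: 10.73
position: [0.3452, 0.2882, 0.083]
ee_rot: [[-0.246, 0.969, -0.001], [0.969, 0.246, -0.001], [-0.0, -0.001, -1.0]]
ft_force: [0.8, 0.5, -0.7]
finger_gap: 0.0607
grasp_force: 29.2
```

```bash
python3 plan.py 346.3 287 61 104.3; python3 - <<'E'
from meas import *
p=np.array(sensors.get_state()["position"])
f=cv2.cvtColor(vision.grab_frame("side"),cv2.COLOR_RGB2BGR); cv2.imwrite("pics/side4.png",f)
h=cv2.cvtColor(f,cv2.COLOR_BGR2HSV)
for c in (245,252,258,264): print(c,[(r,*h[r,c].tolist()) for r in range(288,312,1)])
# expected pixel rows of rim bottom near edge & pot near edge
u=np.array([-.25,.97]);v=np.array([.97,.25])
zr=p[2]-.0069-.002
print("rimbot", proj("side",[[*(p[:2]+.03*u+s*v),zr] for s in(-.03,0,.03)]).round(1).tolist())
print("rimtop", proj("side",[[*(p[:2]+.03*u+s*v),zr+.016] for s in(-.03,0,.03)]).round(1).tolist())
print("pottop", proj("side",[[*(np.array([.3463,.287])+.027*u+s*v),.054] for s in(-.027,0,.027)]).round(1).tolist())
E
```

```text
t [-0.0014  0.0008  0.022 ] w [-0.07  0.02 -0.03] rows 1.0 | at [345.2 288.2  83. ] yaw 104.3 q [ 0.01  0.53 -0.92  2.14  0.63  0.76 -1.07] time 10.7 gap 0.060689420171686895
245 [(288, 12, 164, 148), (289, 12, 164, 168), (290, 12, 165, 181), (291, 12, 163, 155), (292, 13, 153, 107), (293, 13, 155, 107), (294, 13, 150, 107), (295, 12, 153, 108), (296, 13, 153, 112), (297, 12, 153, 113), (298, 13, 150, 107), (299, 13, 150, 100), (300, 13, 150, 102), (301, 13, 144, 103), (302, 14, 116, 108), (303, 15, 86, 110), (304, 15, 94, 98), (305, 15, 87, 108), (306, 18, 73, 144), (307, 19, 66, 173), (308, 18, 74, 149), (309, 19, 77, 143), (310, 18, 76, 144), (311, 18, 76, 144)]
252 [(288, 13, 153, 80), (289, 13, 154, 83), (290, 12, 158, 95), (291, 12, 158, 105), (292, 12, 156, 106), (293, 12, 154, 106), (294, 12, 154, 106), (295, 12, 155, 107), (296, 12, 154, 109), (297, 12, 154, 111), (298, 12, 153, 105), (299, 13, 149, 99), (300, 13, 151, 101), (301, 13, 144, 101), (302, 14, 110, 109), (303, 16, 81, 113), (304, 15, 91, 95), (305, 15, 99, 85), (306, 16, 83, 113), (307, 19, 65, 165), (308, 19, 65
[... 519 characters left out ...]
 (310, 18, 73, 140), (311, 18, 75, 140)]
264 [(288, 12, 156, 75), (289, 12, 156, 75), (290, 12, 161, 87), (291, 12, 163, 103), (292, 11, 163, 102), (293, 12, 163, 102), (294, 12, 160, 102), (295, 12, 163, 102), (296, 12, 162, 104), (297, 12, 162, 104), (298, 12, 158, 97), (299, 12, 156, 88), (300, 12, 156, 90), (301, 12, 141, 96), (302, 15, 98, 107), (303, 18, 72, 114), (304, 17, 71, 115), (305, 18, 75, 116), (306, 17, 75, 116), (307, 18, 71, 133), (308, 20, 62, 169), (309, 19, 63, 163), (310, 18, 73, 137), (311, 19, 74, 138)]
rimbot [[270.7, 304.6], [255.0, 303.4], [239.3, 302.3]]
rimtop [[271.2, 299.7], [255.2, 298.5], [239.4, 297.4]]
pottop [[268.3, 308.4], [254.4, 307.4], [240.6, 306.3]]
```

```bash
python3 plan.py 345.8 289.4 64 104.3
```

```text
t [0.0007 0.0008 0.0193] w [-0.04  0.   -0.02] rows 1.0 | at [345.2 288.5  83.3] yaw 104.3 q [ 0.01  0.53 -0.92  2.14  0.63  0.76 -1.07] time 10.8 gap 0.06101041148386339
```

step_arm(
  moves=[
    {"jaw":255,"tx":0.0008,"ty":0.0005,"tz":0.008,"wx":0,"wy":0,"wz":0},
    {"jaw":255,"tx":0.0008,"ty":0.0005,"tz":0.014,"wx":0,"wy":0,"wz":0},
    {"jaw":255,"tx":0.0008,"ty":0.0005,"tz":0.018,"wx":0,"wy":0,"wz":0},
    {"jaw":255,"tx":0.0008,"ty":0.0005,"tz":0.02,"wx":0,"wy":0,"wz":0},
    {"jaw":255,"tx":0.0008,"ty":0.0005,"tz":0.02,"wx":0,"wy":0,"wz":0},
  ],
)

```text
time_s: 11.2
position: [0.3452, 0.2896, 0.0632]
ee_rot: [[-0.248, 0.969, -0.001], [0.969, 0.248, -0.001], [-0.001, -0.001, -1.0]]
ft_force: [0.9, -2.0, -1.1]
finger_gap: 0.061
grasp_force: 29.2
```

Reached seat height with little force. Releasing and rising.

step_arm(
  moves=[
    {"jaw":255,"tx":0,"ty":0,"tz":0.001,"wx":0,"wy":0,"wz":0},
    {"jaw":130,"tx":0,"ty":0,"tz":0.001,"wx":0,"wy":0,"wz":0},
    {"jaw":60,"tx":0,"ty":0,"tz":0.001,"wx":0,"wy":0,"wz":0},
    {"jaw":0,"tx":0,"ty":0,"tz":0.001,"wx":0,"wy":0,"wz":0},
    {"jaw":0,"tx":0,"ty":0,"tz":0.001,"wx":0,"wy":0,"wz":0},
    {"jaw":0,"tx":0,"ty":0,"tz":-0.03,"wx":0,"wy":0,"wz":0},
    {"jaw":0,"tx":0,"ty":0,"tz":-0.07,"wx":0,"wy":0,"wz":0},
    {"jaw":0,"tx":0,"ty":0,"tz":-0.1,"wx":0,"wy":0,"wz":0},
    {"jaw":0,"tx":0,"ty":0,"tz":-0.1,"wx":0,"wy":0,"wz":0},
  ],
)

```text
time_s: 11.95
position: [0.3479, 0.2926, 0.1683]
ee_rot: [[-0.248, 0.969, 0.007], [0.969, 0.248, 0.005], [0.003, 0.008, -1.0]]
ft_force: [0.8, 1.4, -0.6]
finger_gap: 0.0914
grasp_force: 0.0
```

```bash
python3 plan.py 429 105 130 105; python3 - <<'E'
from h import *
f=cv2.cvtColor(vision.grab_frame("side"),cv2.COLOR_RGB2BGR); cv2.imwrite("pics/side5.png",f)
cv2.imwrite("pics/k.png",cv2.resize(f[190:340,160:310],None,fx=4,fy=4,interpolation=cv2.INTER_CUBIC))
E
```

```text
t [-0.202   0.0319  0.0379] w [ 0.44 -0.15 -0.67] rows 5.0 | at [347.9 292.6 168.3] yaw 104.3 q [ 0.16  0.4  -1.08  2.08  0.45  0.91 -0.92] time 11.9 gap 0.09140079779599068
```

View pics/k.png

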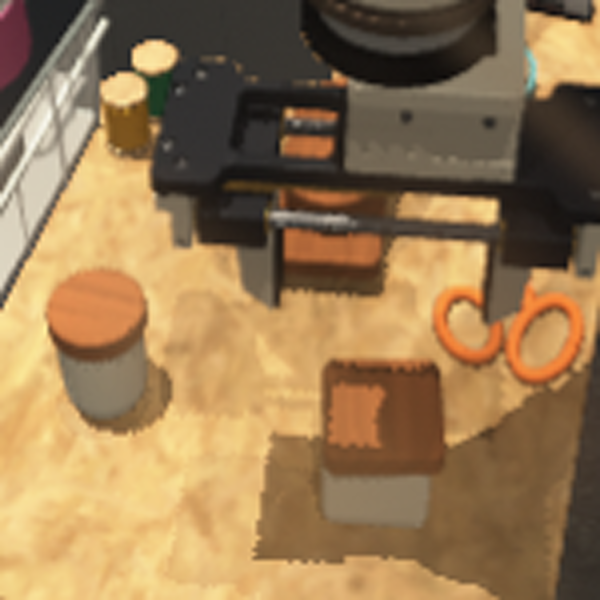

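Square lid is seated and level at (383,415), though it looks offset to the right of the pot (lid 322–443, pot 322–430). I'm measuring that.

```bash
python3 - <<'E'
from meas import *
f=cv2.imread("pics/side5.png");f0=cv2.imread("pics/side0.png")
k=8
def ext(img,row,x0,x1,lo,hi):
    c=cv2.resize(img[row-1:row+2,x0:x1],None,fx=k,fy=1,interpolation=cv2.INTER_CUBIC)[1:2]
    m=cv2.inRange(cv2.cvtColor(c,cv2.COLOR_BGR2HSV),lo,hi)[0]; i=np.where(m)[0]
    return (i.min()+.5)/k-.5+x0,(i.max()+.5)/k-.5+x0
L=((0,130,50),(16,255,255));W=((0,0,60),(40,92,255))
for r in (302,304): print("lid",r,np.round(ext(f,r,232,280,*L),1))
for r in (310,312,314,316): print("pot now",r,np.round(ext(f,r,232,280,*W),1),"pot0",np.round(ext(f0,r,232,280,*W),1))
u=np.array([-.25,.97]);v=np.array([.97,.25]);c=np.array([.3463,.287])
P=lambda d,h,z:proj("side",[[*(c+d*u+s*v),z] for s in(h,-h)]).round(1).tolist()
print("pred lid rimbot",P(.03,.03,.054),"rimtop",P(.03,.03,.07),"pot top",P(.027,.027,.054),"pot z.03",P(.027,.027,.03))
E
```

```text
lid 302 [231.6 279.4]
lid 304 [231.6 279.4]
pot now 310 [240.8 266.6] pot0 [241.1 266.3]
pot now 312 [240.8 266.4] pot0 [241.1 266.3]
pot now 314 [240.8 266.4] pot0 [241.1 266.2]
pot now 316 [240.8 266.1] pot0 [241.1 265.8]
pred lid rimbot [[239.0, 307.6], [269.8, 309.9]] rimtop [[239.0, 302.8], [270.2, 305.2]] pot top [[240.6, 306.3], [268.3, 308.4]] pot z.03 [[240.6, 313.2], [267.7, 315.3]]
```

step_arm(
  moves=[
    {"jaw":0,"tx":-0.202,"ty":0.032,"tz":0.0,"wx":0,"wy":0,"wz":-0.7},
    {"jaw":0,"tx":-0.202,"ty":0.032,"tz":0.0,"wx":0,"wy":0,"wz":-0.7},
    {"jaw":0,"tx":-0.202,"ty":0.032,"tz":0.0,"wx":0,"wy":0,"wz":-0.7},
    {"jaw":0,"tx":-0.202,"ty":0.032,"tz":0.0,"wx":0,"wy":0,"wz":-0.7},
    {"jaw":0,"tx":-0.202,"ty":0.032,"tz":0.03,"wx":0,"wy":0,"wz":-0.7},
    {"jaw":0,"tx":-0.202,"ty":0.032,"tz":0.038,"wx":0,"wy":0,"wz":-0.7},
    {"jaw":0,"tx":-0.202,"ty":0.032,"tz":0.038,"wx":0,"wy":0,"wz":-0.7},
    {"jaw":0,"tx":-0.202,"ty":0.032,"tz":0.038,"wx":0,"wy":0,"wz":-0.7},
    {"jaw":0,"tx":-0.202,"ty":0.032,"tz":0.038,"wx":0,"wy":0,"wz":-0.7},
  ],
)

```text
time_s: 12.75
position: [0.426, 0.1035, 0.1258]
ee_rot: [[-0.261, 0.965, -0.0], [0.965, 0.261, 0.001], [0.001, 0.0, -1.0]]
ft_force: [-0.5, -0.9, -0.6]
finger_gap: 0.0917
grasp_force: 0.0
```

```bash
python3 plan.py 429 105 49 105
```

```text
t [0.0006 0.0033 0.0768] w [ 0.   -0.07  0.14] rows 2.0 | at [426.  103.5 125.8] yaw 105.1 q [ 0.56  0.44 -1.01  2.14  0.52  0.82 -0.51] time 12.8 gap 0.0917308865980421
```

step_arm(
  moves=[
    {"jaw":0,"tx":0.0006,"ty":0.0015,"tz":0.03,"wx":0,"wy":0,"wz":0},
    {"jaw":0,"tx":0.0006,"ty":0.0015,"tz":0.06,"wx":0,"wy":0,"wz":0},
    {"jaw":0,"tx":0.0006,"ty":0.0015,"tz":0.074,"wx":0,"wy":0,"wz":0},
    {"jaw":0,"tx":0.0006,"ty":0.0015,"tz":0.074,"wx":0,"wy":0,"wz":0},
    {"jaw":0,"tx":0.0006,"ty":0.0015,"tz":0.074,"wx":0,"wy":0,"wz":0},
  ],
)

```text
time_s: 13.17
position: [0.4274, 0.1047, 0.0521]
ee_rot: [[-0.262, 0.965, -0.0], [0.965, 0.262, 0.001], [0.001, -0.0, -1.0]]
ft_force: [0.5, -0.4, -0.2]
finger_gap: 0.0917
grasp_force: 0.0
```

```bash
python3 plan.py 429 105 49 105
```

```text
t [-0.0002  0.0016  0.0031] w [-0.   -0.05  0.2 ] rows 1.0 | at [427.4 104.7  52.1] yaw 105.2 q [ 0.42  0.57 -0.86  2.18  0.69  0.69 -0.66] time 13.2 gap 0.09171277405127543
```

step_arm(
  moves=[
    {"jaw":0,"tx":0,"ty":0.001,"tz":0.003,"wx":0,"wy":0,"wz":0},
    {"jaw":255,"tx":0,"ty":0.001,"tz":0.003,"wx":0,"wy":0,"wz":0},
    {"jaw":255,"tx":0,"ty":0.001,"tz":0.003,"wx":0,"wy":0,"wz":0},
    {"jaw":255,"tx":0,"ty":0.001,"tz":0.003,"wx":0,"wy":0,"wz":0},
    {"jaw":255,"tx":0,"ty":0.001,"tz":0.003,"wx":0,"wy":0,"wz":0},
    {"jaw":255,"tx":0,"ty":0.001,"tz":0.003,"wx":0,"wy":0,"wz":0},
    {"jaw":255,"tx":0,"ty":0.001,"tz":0.003,"wx":0,"wy":0,"wz":0},
    {"jaw":255,"tx":0,"ty":0.001,"tz":0.003,"wx":0,"wy":0,"wz":0},
    {"jaw":255,"tx":0,"ty":0.001,"tz":0.003,"wx":0,"wy":0,"wz":0},
  ],
)

```text
time_s: 13.92
position: [0.4293, 0.1031, 0.049]
ee_rot: [[-0.259, 0.966, 0.001], [0.966, 0.259, -0.0], [-0.0, 0.001, -1.0]]
ft_force: [-0.3, -1.0, 6.6]
finger_gap: 0.0624
grasp_force: 29.4
```

step_arm(
  moves=[
    {"jaw":255,"tx":0,"ty":0,"tz":-0.008,"wx":0,"wy":0,"wz":0},
    {"jaw":255,"tx":0.01,"ty":-0.01,"tz":-0.012,"wx":0,"wy":0,"wz":0},
    {"jaw":255,"tx":0.03,"ty":-0.025,"tz":-0.02,"wx":0,"wy":0,"wz":0},
    {"jaw":255,"tx":0.035,"ty":-0.04,"tz":-0.05,"wx":0,"wy":0,"wz":0},
    {"jaw":255,"tx":0.035,"ty":-0.04,"tz":-0.09,"wx":0,"wy":0,"wz":0},
    {"jaw":255,"tx":0.035,"ty":-0.04,"tz":-0.13,"wx":0,"wy":0,"wz":0},
    {"jaw":255,"tx":0.035,"ty":-0.04,"tz":-0.15,"wx":0,"wy":0,"wz":0},
    {"jaw":255,"tx":0.035,"ty":-0.04,"tz":-0.15,"wx":0,"wy":0,"wz":0},
  ],
)

```text
time_s: 14.58
position: [0.3825, 0.128, 0.202]
ee_rot: [[-0.26, 0.966, 0.006], [0.966, 0.26, -0.001], [-0.003, 0.006, -1.0]]
ft_force: [0.2, -0.0, -0.6]
finger_gap: 0.0624
grasp_force: 29.4
```

```bash
python3 plan.py 420 -150 210 105;python3 plan.py 522 -255.5 150 105.5; python3 - <<'E'
from meas import *
f=cv2.cvtColor(vision.grab_frame("top"),cv2.COLOR_RGB2BGR); cv2.imwrite("pics/top6.png",f)
s=cv2.cvtColor(vision.grab_frame("side"),cv2.COLOR_RGB2BGR); cv2.imwrite("pics/side6.png",s)
a=cv2.resize(f[150:270,100:250],None,fx=4,fy=4,interpolation=cv2.INTER_CUBIC)
c=cv2.resize(s[170:290,190:280],None,fx=4,fy=4,interpolation=cv2.INTER_CUBIC)
cv2.imwrite("pics/l.png",np.hstack([a[:, :430],c]))
E
```

```text
t [-0.2783 -0.0359 -0.0074] w [0.34 0.17 0.06] rows 7.0 | at [382.5 128.  202. ] yaw 105.1 q [ 0.74  0.22 -1.23  2.15  0.27  0.92 -0.38] time 14.6 gap 0.06235811598480016
t [-0.4065  0.0348  0.0534] w [ 0.34  0.17 -0.44] rows 10.0 | at [382.5 128.  202. ] yaw 105.1 q [ 0.74  0.22 -1.23  2.15  0.27  0.92 -0.38] time 14.6 gap 0.06235811598480016
```

View pics/l.png

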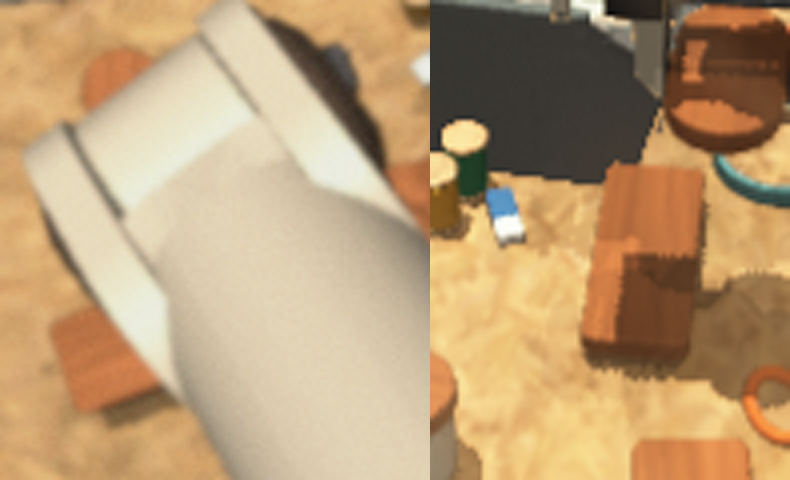

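Oblong lid is firmly held (right half, (725,80)) and the long lid lies undisturbed at (645,260). Moving to the oblong pot.

step_arm(
  moves=[
    {"jaw":255,"tx":-0.4065,"ty":0.035,"tz":0.0,"wx":0,"wy":0,"wz":-0.4},
    {"jaw":255,"tx":-0.4065,"ty":0.035,"tz":0.0,"wx":0,"wy":0,"wz":-0.4},
    {"jaw":255,"tx":-0.4065,"ty":0.035,"tz":0.0,"wx":0,"wy":0,"wz":-0.4},
    {"jaw":255,"tx":-0.4065,"ty":0.035,"tz":0.0,"wx":0,"wy":0,"wz":-0.4},
    {"jaw":255,"tx":-0.4065,"ty":0.035,"tz":0.0,"wx":0,"wy":0,"wz":-0.4},
    {"jaw":255,"tx":-0.4065,"ty":0.035,"tz":0.0,"wx":0,"wy":0,"wz":-0.4},
    {"jaw":255,"tx":-0.4065,"ty":0.035,"tz":0.0,"wx":0,"wy":0,"wz":-0.4},
    {"jaw":255,"tx":-0.4065,"ty":0.035,"tz":0.0,"wx":0,"wy":0,"wz":-0.4},
    {"jaw":255,"tx":-0.4065,"ty":0.035,"tz":0.0,"wx":0,"wy":0,"wz":-0.4},
    {"jaw":255,"tx":-0.4065,"ty":0.035,"tz":0.0,"wx":0,"wy":0,"wz":-0.4},
    {"jaw":255,"tx":-0.4065,"ty":0.035,"tz":0.0,"wx":0,"wy":0,"wz":-0.4},
    {"jaw":255,"tx":-0.4065,"ty":0.035,"tz":0.0,"wx":0,"wy":0,"wz":-0.4},
  ],
)

```text
time_s: 15.68
position: [0.5188, -0.258, 0.1955]
ee_rot: [[-0.262, 0.965, -0.004], [0.965, 0.262, 0.003], [0.004, -0.003, -1.0]]
ft_force: [-0.6, 0.8, -0.6]
finger_gap: 0.0623
grasp_force: 29.4
```

```bash
python3 plan.py 522 -255.5 95 105.5
```

```text
t [0.0011 0.004  0.1005] w [-0.16 -0.23 -0.29] rows 3.0 | at [ 518.8 -258.   195.5] yaw 105.2 q [ 1.12  0.57 -0.96  1.76  0.52  1.09  0.26] time 15.7 gap 0.06234876469849934
```

```bash
python3 - <<'E'
from h import *
c=np.array([.522,-.2555]);u=np.array([-.27,.963]);v=np.array([.963,.27])
for z in(.114,.2): print(z,proj("top",[[*(c+.095*v+s*u),z] for s in(-.0375,0,.0375)]).round(0).tolist(),proj("side",[[*(c+.095*v+s*u),z] for s in(-.0375,0,.0375)]).round(0).tolist())
t=cv2.imread("pics/top0.png")
cv2.imwrite("pics/m.png",cv2.resize(t[60:190,300:400],None,fx=4,fy=4,interpolation=cv2.INTER_CUBIC))
s=cv2.imread("pics/side0.png")
x=cv2.resize(s[70:200,170:340],None,fx=4,fy=4,interpolation=cv2.INTER_CUBIC)
a=cv2.imread("pics/m.png"); cv2.imwrite("pics/m.png",np.hstack([a,x])[:, :800][:, :800])
E
```

```text
0.114 [[356.0, 116.0], [342.0, 120.0], [327.0, 124.0]] [[225.0, 116.0], [224.0, 122.0], [223.0, 129.0]]
0.2 [[366.0, 104.0], [350.0, 108.0], [334.0, 113.0]] [[224.0, 90.0], [223.0, 96.0], [222.0, 102.0]]
```

View pics/m.png

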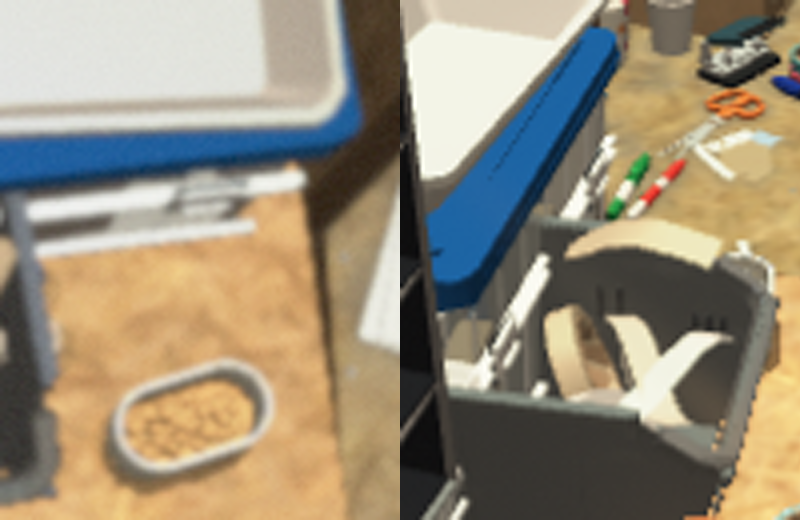

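The pot has clear room: fence rails are at left crop y≈185–240 and the bin's right wall at x≈45. The gripper body's end projects just in front of the rails. Descending.

step_arm(
  moves=[
    {"jaw":255,"tx":0.001,"ty":0.003,"tz":0.04,"wx":0,"wy":0,"wz":0},
    {"jaw":255,"tx":0.001,"ty":0.003,"tz":0.08,"wx":0,"wy":0,"wz":0},
    {"jaw":255,"tx":0.001,"ty":0.003,"tz":0.107,"wx":0,"wy":0,"wz":0},
    {"jaw":255,"tx":0.001,"ty":0.003,"tz":0.107,"wx":0,"wy":0,"wz":0},
    {"jaw":255,"tx":0.001,"ty":0.003,"tz":0.107,"wx":0,"wy":0,"wz":0},
    {"jaw":255,"tx":0.001,"ty":0.003,"tz":0.107,"wx":0,"wy":0,"wz":0},
  ],
)

```text
time_s: 16.18
position: [0.5236, -0.2537, 0.0927]
ee_rot: [[-0.268, 0.964, 0.001], [0.964, 0.268, 0.0], [0.0, 0.001, -1.0]]
ft_force: [0.2, -0.5, -1.0]
finger_gap: 0.0623
grasp_force: 29.4
```

```bash
python3 plan.py 522 -255.5 80 105.5; python3 - <<'E'
from meas import *
for n in("top","side"):
  f=cv2.cvtColor(vision.grab_frame(n),cv2.COLOR_RGB2BGR); cv2.imwrite(f"pics/{n}7.png",f)
p=np.array(sensors.get_state()["position"]);u=np.array([-.267,.964])
f=cv2.imread("pics/top7.png");m=cv2.inRange(cv2.cvtColor(f,cv2.COLOR_BGR2HSV),(0,135,50),(15,255,255))[140:190,315:385]
n_,l,st,ce=cv2.connectedComponentsWithStats(m);print("top brown blobs",[(s+[315,140,0,0,0]).tolist() for s in st[1:] if s[4]>15])
zt=p[2]-.007+.014
for n in("top","side"): print(n,"pred ends top", proj(n,[[*(p[:2]+s*u),zt] for s in(-.054,.054)]).round(1).tolist(),"pot ends",proj(n,[[*(np.array([.522,-.2555])+s*u),.05] for s in(-.051,.051)]).round(1).tolist())
E
```

```text
t [-0.0013 -0.0021  0.0127] w [ 0.06 -0.01  0.03] rows 1.0 | at [ 523.6 -253.7   92.7] yaw 105.5 q [ 1.04  0.7  -0.85  1.83  0.65  0.92  0.16] time 16.2 gap 0.06228210860014352
top brown blobs [[329, 148, 21, 26, 377]]
top pred ends top [[373.9, 151.7], [331.4, 164.1]] pot ends [[367.2, 157.7], [328.8, 168.9]]
side pred ends top [[254.9, 118.5], [253.4, 137.0]] pot ends [[255.2, 133.0], [253.8, 150.8]]
```

```bash
python3 plan.py 522.4 -257.9 68 105.6
```

```text
t [-0.0022 -0.0027  0.0257] w [ 0.15  0.12 -0.14] rows 1.0 | at [ 524.4 -255.    93.8] yaw 105.5 q [ 1.04  0.7  -0.85  1.82  0.65  0.92  0.16] time 16.3 gap 0.06264294378157297
```

step_arm(
  moves=[
    {"jaw":255,"tx":-0.003,"ty":-0.0022,"tz":0.008,"wx":0,"wy":0,"wz":0},
    {"jaw":255,"tx":-0.003,"ty":-0.0022,"tz":0.016,"wx":0,"wy":0,"wz":0},
    {"jaw":255,"tx":-0.003,"ty":-0.0022,"tz":0.018,"wx":0,"wy":0,"wz":0},
    {"jaw":255,"tx":-0.003,"ty":-0.0022,"tz":0.018,"wx":0,"wy":0,"wz":0},
    {"jaw":255,"tx":-0.003,"ty":-0.0022,"tz":0.018,"wx":0,"wy":0,"wz":0},
  ],
)

```text
time_s: 16.7
position: [0.5212, -0.2587, 0.0734]
ee_rot: [[-0.265, 0.964, -0.0], [0.964, 0.265, 0.0], [0.0, -0.0, -1.0]]
ft_force: [0.8, 0.8, -1.1]
finger_gap: 0.0625
grasp_force: 29.4
```

```bash
python3 plan.py 522.4 -257.9 60 105.6
```

```text
t [0.0005 0.0013 0.0134] w [-0.01 -0.02 -0.21] rows 1.0 | at [ 521.2 -258.7   73.4] yaw 105.4 q [ 1.03  0.72 -0.83  1.83  0.68  0.9   0.14] time 16.7 gap 0.06249460338556558
```

step_arm(
  moves=[
    {"jaw":255,"tx":0.0005,"ty":0.001,"tz":0.004,"wx":0,"wy":0,"wz":0},
    {"jaw":255,"tx":0.0005,"ty":0.001,"tz":0.008,"wx":0,"wy":0,"wz":0},
    {"jaw":255,"tx":0.0005,"ty":0.001,"tz":0.012,"wx":0,"wy":0,"wz":0},
    {"jaw":255,"tx":0.0005,"ty":0.001,"tz":0.0135,"wx":0,"wy":0,"wz":0},
    {"jaw":255,"tx":0.0005,"ty":0.001,"tz":0.0135,"wx":0,"wy":0,"wz":0},
  ],
)

```text
time_s: 17.12
position: [0.522, -0.2578, 0.0595]
ee_rot: [[-0.266, 0.964, -0.001], [0.964, 0.266, 0.0], [0.001, -0.001, -1.0]]
ft_force: [-0.5, -0.5, -1.0]
finger_gap: 0.0626
grasp_force: 29.4
```

step_arm(
  moves=[
    {"jaw":255,"tx":0,"ty":0,"tz":0.001,"wx":0,"wy":0,"wz":0},
    {"jaw":130,"tx":0,"ty":0,"tz":0.001,"wx":0,"wy":0,"wz":0},
    {"jaw":60,"tx":0,"ty":0,"tz":0.001,"wx":0,"wy":0,"wz":0},
    {"jaw":0,"tx":0,"ty":0,"tz":0.001,"wx":0,"wy":0,"wz":0},
    {"jaw":0,"tx":0,"ty":0,"tz":0.001,"wx":0,"wy":0,"wz":0},
    {"jaw":0,"tx":0,"ty":0,"tz":-0.03,"wx":0,"wy":0,"wz":0},
    {"jaw":0,"tx":0,"ty":0,"tz":-0.07,"wx":0,"wy":0,"wz":0},
    {"jaw":0,"tx":0,"ty":0,"tz":-0.11,"wx":0,"wy":0,"wz":0},
    {"jaw":0,"tx":0,"ty":0,"tz":-0.14,"wx":0,"wy":0,"wz":0},
    {"jaw":0,"tx":0,"ty":0,"tz":-0.14,"wx":0,"wy":0,"wz":0},
  ],
)

```text
time_s: 17.95
position: [0.5265, -0.2586, 0.207]
ee_rot: [[-0.266, 0.964, 0.01], [0.964, 0.266, -0.005], [-0.007, 0.008, -1.0]]
ft_force: [0.6, -0.1, 0.6]
finger_gap: 0.0918
grasp_force: 0.0
```

```bash
python3 plan.py 400 110 195 105; python3 - <<'E'
from meas import *
for n in("top","side"):
  f=cv2.cvtColor(vision.grab_frame(n),cv2.COLOR_RGB2BGR); cv2.imwrite(f"pics/{n}8.png",f)
k=8
def blob(roi,z,name):
    P,r=rect("top",cv2.imread("pics/top8.png"),roi,z,"lid"); print(name,r)
    print(np.round(P.min(0)*1000),np.round(P.max(0)*1000))
blob((170,165,240,226),.028,"long lid")
blob((110,215,150,262),.070,"square seated")
blob((115,155,155,195),.074,"round seated")
E
```

```text
t [ 0.3891 -0.0239  0.009 ] w [0.46 0.42 0.43] rows 10.0 | at [ 526.5 -258.6  207. ] yaw 105.4 q [ 1.12  0.56 -0.97  1.74  0.52  1.1   0.26] time 17.9 gap 0.0917529325735761
long lid ((431.6187744140625, 104.12557983398438), (68.76276397705078, 152.37942504882812), 13.503840446472168)
[384.  26.] [477. 185.]
square seated ((345.2626037597656, 288.0609130859375), (64.66070556640625, 61.909847259521484), 19.497774124145508)
[310. 252.] [382. 324.]
round seated ((504.5218811035156, 280.2733154296875), (52.4454345703125, 54.73950958251953), 84.47327423095703)
[477. 254.] [532. 307.]
```

```bash
cat >> meas.py <<'E'
def edges(n,img,roi,z,kind,lens):
    P,r=rect(n,img,roi,z,kind); P=P*1000
    B=cv2.boxPoints(r)
    for i in range(4):
        a,b=B[i],B[(i+1)%4];L=np.linalg.norm(b-a);d=(b-a)/L;nn=np.array([-d[1],d[0]])
        q=P-a;s=q@d;e=np.abs(q@nn)
        k=P[(s>.2*L)&(s<.8*L)&(e<9)]
        if len(k)<8: continue
        vx,vy,x,y=cv2.fitLine(k.astype(np.float32),cv2.DIST_HUBER,0,.01,.01).ravel()
        print("  edge mid",np.round(k.mean(0),1),"ang",round(float(np.rad2deg(np.arctan2(vy,vx))),1),"res",round(float(np.std((k-[x,y])@[-vy,vx])),2))
E
python3 - <<'E'
from meas import *
t=cv2.imread("pics/top8.png");t0=cv2.imread("pics/top0.png")
print("sq lid");edges("top",t,(110,215,150,262),.07,"lid",0)
print("sq pot");edges("top",t0,(110,218,148,258),.054,"pot",0)
print("long lid");edges("top",t,(170,165,240,226),.028,"lid",0)
print("long pot");edges("top",t0,(306,195,380,244),.046,"pot",0)
E
```

```text
sq lid
  edge mid [315.5 277.4] ang -70.3 res 0.4
  edge mid [355.3 259.3] ang 20.5 res 0.17
  edge mid [374.7 298.4] ang -71.6 res 0.59
  edge mid [335.2 316.4] ang 18.1 res 0.18
sq pot
  edge mid [318.7 282. ] ang -74.9 res 0.37
  edge mid [353.2 261.7] ang 14.3 res 0.15
  edge mid [374.8 295.8] ang -75.5 res 0.17
  edge mid [339.1 317.2] ang 14.7 res 0.15
long lid
  edge mid [400.   96.6] ang -75.7 res 0.51
  edge mid [438.8  29.9] ang 24.3 res 1.94
  edge mid [464.1 112.1] ang -76.6 res 0.45
  edge mid [413.7 177.1] ang 14.3 res 0.33
long pot
  edge mid [ 353.5 -242.2] ang -73.6 res 0.2
  edge mid [ 404.2 -305.1] ang 16.2 res 0.18
  edge mid [ 413.1 -224.5] ang -73.7 res 0.18
  edge mid [ 362.7 -163.4] ang 16.6 res 0.18
```

```bash
python3 plan.py 429.5 114 195 104
```

```text
t [0.384  0.0086 0.0055] w [0.11 0.16 1.39] rows 10.0 | at [ 523.1 -258.5  201.6] yaw 105.4 q [ 1.12  0.57 -0.96  1.75  0.52  1.1   0.26] time 18.1 gap 0.09197594737016343
```

step_arm(
  moves=[
    {"jaw":0,"tx":0.384,"ty":0.0086,"tz":0.0,"wx":0,"wy":0,"wz":1.4},
    {"jaw":0,"tx":0.384,"ty":0.0086,"tz":0.0,"wx":0,"wy":0,"wz":1.4},
    {"jaw":0,"tx":0.384,"ty":0.0086,"tz":0.0,"wx":0,"wy":0,"wz":1.4},
    {"jaw":0,"tx":0.384,"ty":0.0086,"tz":0.0,"wx":0,"wy":0,"wz":1.4},
    {"jaw":0,"tx":0.384,"ty":0.0086,"tz":0.0,"wx":0,"wy":0,"wz":1.4},
    {"jaw":0,"tx":0.384,"ty":0.0086,"tz":0.0,"wx":0,"wy":0,"wz":1.4},
    {"jaw":0,"tx":0.384,"ty":0.0086,"tz":0.0,"wx":0,"wy":0,"wz":1.4},
    {"jaw":0,"tx":0.384,"ty":0.0086,"tz":0.0,"wx":0,"wy":0,"wz":1.4},
    {"jaw":0,"tx":0.384,"ty":0.0086,"tz":0.0,"wx":0,"wy":0,"wz":1.4},
    {"jaw":0,"tx":0.384,"ty":0.0086,"tz":0.0,"wx":0,"wy":0,"wz":1.4},
    {"jaw":0,"tx":0.384,"ty":0.0086,"tz":0.04,"wx":0,"wy":0,"wz":1.4},
    {"jaw":0,"tx":0.384,"ty":0.0086,"tz":0.08,"wx":0,"wy":0,"wz":1.4},
  ],
)

```text
time_s: 19.05
position: [0.4297, 0.1156, 0.1197]
ee_rot: [[-0.244, 0.97, 0.004], [0.97, 0.244, 0.0], [-0.001, 0.004, -1.0]]
ft_force: [0.3, -1.8, -0.9]
finger_gap: 0.0916
grasp_force: 0.0
```

```bash
python3 plan.py 429.5 114 50 104; python3 - <<'E'
from meas import *
f=cv2.cvtColor(vision.grab_frame("top"),cv2.COLOR_RGB2BGR); cv2.imwrite("pics/top9.png",f)
t0=cv2.imread("pics/top0.png")
print("obl lid",rect("top",f,(318,140,376,185),.066,"lid")[1]);edges("top",f,(318,140,376,185),.066,"lid",0)
print("obl pot");edges("top",t0,(322,145,374,183),.05,"pot",0)
E
```

```text
t [-0.0014 -0.0008  0.0697] w [0.23 0.05 0.12] rows 2.0 | at [429.7 115.6 119.7] yaw 104.1 q [ 0.52  0.46 -1.    2.14  0.54  0.81 -0.57] time 19.1 gap 0.09162136511859621
obl lid ((520.79052734375, -255.11656188964844), (65.94609832763672, 109.64552307128906), 8.129112243652344)
  edge mid [ 489.7 -259.1] ang -81.6 res 0.83
  edge mid [ 527.8 -306.4] ang 4.1 res 2.31
  edge mid [ 552.2 -250.8] ang -79.5 res 0.53
  edge mid [ 513.8 -203.8] ang 5.6 res 2.24
obl pot
  edge mid [ 493.1 -263.2] ang -73.1 res 0.5
  edge mid [ 534.8 -304.6] ang 14.2 res 2.02
  edge mid [ 550.4 -248.2] ang -73.2 res 0.4
  edge mid [ 509.  -206.4] ang 19.3 res 1.8
```

Position is good, but the oblong lid lies at about 9.4° against the pot's 16.8°, and the square at 19.3° against 14.6°. I'll turn both after placing the long lid.

step_arm(
  moves=[
    {"jaw":0,"tx":0,"ty":-0.0008,"tz":0.03,"wx":0,"wy":0,"wz":0},
    {"jaw":0,"tx":0,"ty":-0.0008,"tz":0.06,"wx":0,"wy":0,"wz":0},
    {"jaw":0,"tx":0,"ty":-0.0008,"tz":0.085,"wx":0,"wy":0,"wz":0},
    {"jaw":0,"tx":0,"ty":-0.0008,"tz":0.092,"wx":0,"wy":0,"wz":0},
    {"jaw":0,"tx":0,"ty":-0.0008,"tz":0.092,"wx":0,"wy":0,"wz":0},
    {"jaw":0,"tx":0,"ty":-0.0008,"tz":0.092,"wx":0,"wy":0,"wz":0},
  ],
)

```text
time_s: 19.6
position: [0.4277, 0.1145, 0.0285]
ee_rot: [[-0.242, 0.97, -0.001], [0.97, 0.242, 0.0], [0.0, -0.001, -1.0]]
ft_force: [0.4, -0.3, 0.1]
finger_gap: 0.0919
grasp_force: 0.0
```

```bash
python3 plan.py 430.5 114 19 104
```

```text
t [-0.0012  0.0026  0.0095] w [-0.04 -0.02  0.02] rows 1.0 | at [427.7 114.5  28.5] yaw 104.0 q [ 0.36  0.61 -0.81  2.18  0.75  0.65 -0.75] time 19.6 gap 0.09189852315427183
```

step_arm(
  moves=[
    {"jaw":0,"tx":0,"ty":0.002,"tz":0.009,"wx":0,"wy":0,"wz":0},
    {"jaw":0,"tx":0,"ty":0.002,"tz":0.009,"wx":0,"wy":0,"wz":0},
    {"jaw":255,"tx":0,"ty":0.002,"tz":0.009,"wx":0,"wy":0,"wz":0},
    {"jaw":255,"tx":0,"ty":0.002,"tz":0.009,"wx":0,"wy":0,"wz":0},
    {"jaw":255,"tx":0,"ty":0.002,"tz":0.009,"wx":0,"wy":0,"wz":0},
    {"jaw":255,"tx":0,"ty":0.002,"tz":0.009,"wx":0,"wy":0,"wz":0},
    {"jaw":255,"tx":0,"ty":0.002,"tz":0.009,"wx":0,"wy":0,"wz":0},
    {"jaw":255,"tx":0,"ty":0.002,"tz":0.009,"wx":0,"wy":0,"wz":0},
    {"jaw":255,"tx":0,"ty":0.002,"tz":0.009,"wx":0,"wy":0,"wz":0},
    {"jaw":255,"tx":0,"ty":0.002,"tz":0.009,"wx":0,"wy":0,"wz":0},
    {"jaw":255,"tx":0,"ty":0.002,"tz":0.009,"wx":0,"wy":0,"wz":0},
  ],
)

```text
time_s: 20.52
position: [0.43, 0.1148, 0.0193]
ee_rot: [[-0.242, 0.97, 0.001], [0.97, 0.242, -0.0], [-0.0, 0.0, -1.0]]
ft_force: [-1.1, -1.6, 4.3]
finger_gap: 0.0638
grasp_force: 30.0
```

step_arm(
  moves=[
    {"jaw":255,"tx":0,"ty":0,"tz":-0.006,"wx":0,"wy":0,"wz":0},
    {"jaw":255,"tx":0.01,"ty":-0.005,"tz":-0.01,"wx":0,"wy":0,"wz":0},
    {"jaw":255,"tx":0.03,"ty":-0.015,"tz":-0.014,"wx":0,"wy":0,"wz":0},
    {"jaw":255,"tx":0.045,"ty":-0.03,"tz":-0.02,"wx":0,"wy":0,"wz":0},
    {"jaw":255,"tx":0.045,"ty":-0.04,"tz":-0.05,"wx":0,"wy":0,"wz":0},
    {"jaw":255,"tx":0.045,"ty":-0.04,"tz":-0.09,"wx":0,"wy":0,"wz":0},
    {"jaw":255,"tx":0.045,"ty":-0.04,"tz":-0.13,"wx":0,"wy":0,"wz":0},
    {"jaw":255,"tx":0.045,"ty":-0.04,"tz":-0.165,"wx":0,"wy":0,"wz":0},
    {"jaw":255,"tx":0.045,"ty":-0.04,"tz":-0.165,"wx":0,"wy":0,"wz":0},
  ],
)

```text
time_s: 21.27
position: [0.3826, 0.151, 0.1891]
ee_rot: [[-0.242, 0.97, 0.009], [0.97, 0.242, 0.001], [-0.002, 0.009, -1.0]]
ft_force: [1.0, 0.6, -1.8]
finger_gap: 0.0638
grasp_force: 30.0
```

```bash
python3 plan.py 380.6 -224.8 170 106.4
```

```text
t [-0.364  -0.0932  0.0189] w [ 0.49  0.1  -2.37] rows 10.0 | at [382.6 151.  189.1] yaw 104.0 q [ 0.63  0.27 -1.19  2.15  0.33  0.9  -0.51] time 21.3 gap 0.06375261884428854
```

step_arm(
  moves=[
    {"jaw":255,"tx":-0.18,"ty":-0.01,"tz":0.0,"wx":0,"wy":0,"wz":-1.2},
    {"jaw":255,"tx":-0.18,"ty":-0.01,"tz":0.0,"wx":0,"wy":0,"wz":-1.2},
    {"jaw":255,"tx":-0.18,"ty":-0.01,"tz":0.0,"wx":0,"wy":0,"wz":-1.2},
    {"jaw":255,"tx":-0.18,"ty":-0.01,"tz":0.0,"wx":0,"wy":0,"wz":-1.2},
    {"jaw":255,"tx":-0.364,"ty":-0.093,"tz":0.0,"wx":0,"wy":0,"wz":-2.4},
    {"jaw":255,"tx":-0.364,"ty":-0.093,"tz":0.0,"wx":0,"wy":0,"wz":-2.4},
    {"jaw":255,"tx":-0.364,"ty":-0.093,"tz":0.0,"wx":0,"wy":0,"wz":-2.4},
    {"jaw":255,"tx":-0.364,"ty":-0.093,"tz":0.0,"wx":0,"wy":0,"wz":-2.4},
    {"jaw":255,"tx":-0.364,"ty":-0.093,"tz":0.019,"wx":0,"wy":0,"wz":-2.4},
    {"jaw":255,"tx":-0.364,"ty":-0.093,"tz":0.05,"wx":0,"wy":0,"wz":-2.4},
    {"jaw":255,"tx":-0.364,"ty":-0.093,"tz":0.08,"wx":0,"wy":0,"wz":-2.4},
    {"jaw":255,"tx":-0.364,"ty":-0.093,"tz":0.08,"wx":0,"wy":0,"wz":-2.4},
  ],
)

```text
time_s: 22.27
position: [0.3735, -0.2252, 0.0994]
ee_rot: [[-0.28, 0.96, -0.007], [0.96, 0.28, 0.006], [0.008, -0.005, -1.0]]
ft_force: [-1.2, 0.8, -0.8]
finger_gap: 0.0639
grasp_force: 30.0
```

```bash
python3 plan.py 380.6 -224.8 75 106.4
```

```text
t [-0.0018  0.007   0.0244] w [-0.3  -0.46 -0.12] rows 1.0 | at [ 373.5 -225.2   99.4] yaw 106.3 q [ 1.28  0.48 -0.94  2.16  0.56  0.78  0.25] time 22.3 gap 0.06386683952093458
```

step_arm(
  moves=[
    {"jaw":255,"tx":-0.001,"ty":0.004,"tz":0.015,"wx":0,"wy":0,"wz":0},
    {"jaw":255,"tx":-0.001,"ty":0.004,"tz":0.02,"wx":0,"wy":0,"wz":0},
    {"jaw":255,"tx":-0.001,"ty":0.004,"tz":0.02,"wx":0,"wy":0,"wz":0},
    {"jaw":255,"tx":-0.001,"ty":0.004,"tz":0.02,"wx":0,"wy":0,"wz":0},
    {"jaw":255,"tx":-0.001,"ty":0.004,"tz":0.02,"wx":0,"wy":0,"wz":0},
  ],
)

```text
time_s: 22.68
position: [0.3826, -0.2265, 0.0852]
ee_rot: [[-0.283, 0.959, 0.001], [0.959, 0.283, -0.001], [-0.001, 0.001, -1.0]]
ft_force: [0.4, 0.1, -0.4]
finger_gap: 0.0636
grasp_force: 30.0
```

```bash
python3 plan.py 380.6 -224.8 66 106.4; python3 - <<'E'
from meas import *
p=np.array(sensors.get_state()["position"])
f=cv2.cvtColor(vision.grab_frame("top"),cv2.COLOR_RGB2BGR); cv2.imwrite("pics/top10.png",f)
s=cv2.cvtColor(vision.grab_frame("side"),cv2.COLOR_RGB2BGR); cv2.imwrite("pics/side10.png",s)
a=cv2.resize(f[185:260,290:390],None,fx=4,fy=4,interpolation=cv2.INTER_CUBIC)
b=cv2.resize(s[110:200,230:330],None,fx=4,fy=4,interpolation=cv2.INTER_CUBIC)
cv2.imwrite("pics/n.png",np.hstack([a,b[:300]]))
zt=p[2]-.0053+.014;u=np.array([-.28,.96]);v=np.array([.96,.28]);c=p[:2]-.0106*u
for n in("top","side"):print(n,"lid pred",proj(n,[[*(c+i*.032*v+j*.075*u),zt] for i,j in((1,1),(1,-1),(-1,-1),(-1,1))]).round(1).tolist())
E
```

```text
t [ 0.0022 -0.0014  0.0192] w [0.04 0.08 0.07] rows 1.0 | at [ 382.6 -226.5   85.2] yaw 106.5 q [ 1.24  0.51 -0.91  2.16  0.61  0.75  0.21] time 22.7 gap 0.06364789579447712
top lid pred [[313.0, 212.9], [372.5, 194.2], [381.3, 219.8], [321.6, 239.0]]
side lid pred [[287.1, 155.2], [285.3, 127.3], [306.1, 128.0], [310.1, 156.0]]
```

View pics/n.png

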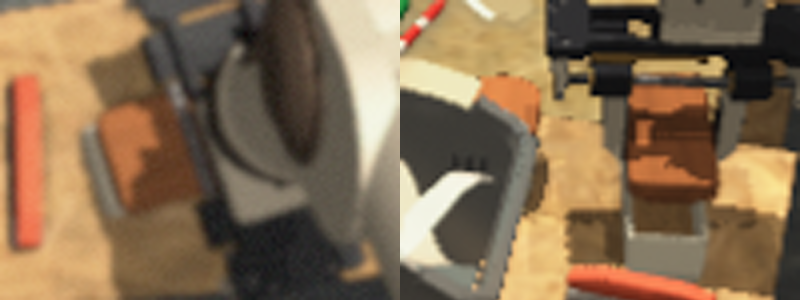

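Top half shows the long lid's left end at (97,118)–(125,215), within about 1 mm of prediction. The side half shows it squarely over the pot. Lowering.

step_arm(
  moves=[
    {"jaw":255,"tx":0.002,"ty":-0.0012,"tz":0.01,"wx":0,"wy":0,"wz":0},
    {"jaw":255,"tx":0.002,"ty":-0.0012,"tz":0.016,"wx":0,"wy":0,"wz":0},
    {"jaw":255,"tx":0.002,"ty":-0.0012,"tz":0.018,"wx":0,"wy":0,"wz":0},
    {"jaw":255,"tx":0.002,"ty":-0.0012,"tz":0.018,"wx":0,"wy":0,"wz":0},
    {"jaw":255,"tx":0.002,"ty":-0.0012,"tz":0.018,"wx":0,"wy":0,"wz":0},
  ],
)

```text
time_s: 23.2
position: [0.3801, -0.2249, 0.0658]
ee_rot: [[-0.283, 0.959, -0.0], [0.959, 0.283, 0.001], [0.001, -0.0, -1.0]]
ft_force: [0.3, 0.8, -0.9]
finger_gap: 0.0637
grasp_force: 30.0
```

```bash
python3 plan.py 380.6 -224.8 53.5 106.4
```

```text
t [-0.0001  0.0005  0.0123] w [-0.02 -0.04  0.02] rows 1.0 | at [ 380.1 -224.9   65.8] yaw 106.4 q [ 1.21  0.54 -0.87  2.17  0.65  0.71  0.18] time 23.2 gap 0.0636727343443945
```

step_arm(
  moves=[
    {"jaw":255,"tx":0,"ty":0.0005,"tz":0.004,"wx":0,"wy":0,"wz":0},
    {"jaw":255,"tx":0,"ty":0.0005,"tz":0.008,"wx":0,"wy":0,"wz":0},
    {"jaw":255,"tx":0,"ty":0.0005,"tz":0.011,"wx":0,"wy":0,"wz":0},
    {"jaw":255,"tx":0,"ty":0.0005,"tz":0.0122,"wx":0,"wy":0,"wz":0},
    {"jaw":255,"tx":0,"ty":0.0005,"tz":0.0122,"wx":0,"wy":0,"wz":0},
  ],
)

```text
time_s: 23.62
position: [0.3806, -0.2249, 0.0536]
ee_rot: [[-0.283, 0.959, -0.0], [0.959, 0.283, 0.0], [0.0, -0.0, -1.0]]
ft_force: [-0.6, 0.3, -0.4]
finger_gap: 0.0635
grasp_force: 30.0
```

step_arm(
  moves=[
    {"jaw":255,"tx":0,"ty":0,"tz":0.001,"wx":0,"wy":0,"wz":0},
    {"jaw":130,"tx":0,"ty":0,"tz":0.001,"wx":0,"wy":0,"wz":0},
    {"jaw":60,"tx":0,"ty":0,"tz":0.001,"wx":0,"wy":0,"wz":0},
    {"jaw":0,"tx":0,"ty":0,"tz":0.001,"wx":0,"wy":0,"wz":0},
    {"jaw":0,"tx":0,"ty":0,"tz":0.001,"wx":0,"wy":0,"wz":0},
    {"jaw":0,"tx":0,"ty":0,"tz":-0.03,"wx":0,"wy":0,"wz":0},
    {"jaw":0,"tx":0,"ty":0,"tz":-0.07,"wx":0,"wy":0,"wz":0},
    {"jaw":0,"tx":0,"ty":0,"tz":-0.1,"wx":0,"wy":0,"wz":0},
    {"jaw":0,"tx":0,"ty":0,"tz":-0.1,"wx":0,"wy":0,"wz":0},
  ],
)

```text
time_s: 24.37
position: [0.3842, -0.2263, 0.1586]
ee_rot: [[-0.283, 0.959, 0.006], [0.959, 0.283, -0.005], [-0.007, 0.005, -1.0]]
ft_force: [0.8, -0.5, -0.1]
finger_gap: 0.0916
grasp_force: 0.0
```

```bash
python3 plan.py 521 -255 150 99.4
```

```text
t [-0.0662  0.123   0.0096] w [0.3  0.36 7.03] rows 4.0 | at [ 384.2 -226.3  158.6] yaw 106.4 q [ 1.37  0.39 -1.05  2.11  0.44  0.87  0.35] time 24.4 gap 0.09164997757995011
```

step_arm(
  moves=[
    {"jaw":0,"tx":-0.066,"ty":0.123,"tz":0.01,"wx":0,"wy":0,"wz":7},
    {"jaw":0,"tx":-0.066,"ty":0.123,"tz":0.01,"wx":0,"wy":0,"wz":7},
    {"jaw":0,"tx":-0.066,"ty":0.123,"tz":0.01,"wx":0,"wy":0,"wz":7},
    {"jaw":0,"tx":-0.066,"ty":0.123,"tz":0.01,"wx":0,"wy":0,"wz":7},
    {"jaw":0,"tx":-0.066,"ty":0.123,"tz":0.04,"wx":0,"wy":0,"wz":7},
    {"jaw":0,"tx":-0.066,"ty":0.123,"tz":0.07,"wx":0,"wy":0,"wz":7},
    {"jaw":0,"tx":-0.066,"ty":0.123,"tz":0.07,"wx":0,"wy":0,"wz":7},
    {"jaw":0,"tx":-0.066,"ty":0.123,"tz":0.07,"wx":0,"wy":0,"wz":7},
    {"jaw":0,"tx":-0.066,"ty":0.123,"tz":0.07,"wx":0,"wy":0,"wz":7},
  ],
)

```text
time_s: 25.12
position: [0.5179, -0.2534, 0.0848]
ee_rot: [[-0.164, 0.986, 0.001], [0.986, 0.164, 0.0], [-0.0, 0.001, -1.0]]
ft_force: [0.5, 0.5, 0.5]
finger_gap: 0.0917
grasp_force: 0.0
```

```bash
python3 plan.py 521 -255 57 99.4
```

```text
t [-0.0021  0.0028  0.0278] w [0.04 0.   0.03] rows 1.0 | at [ 517.9 -253.4   84.8] yaw 99.4 q [ 1.02  0.69 -0.82  1.84  0.64  0.9   0.06] time 25.1 gap 0.09166105698351618
```

step_arm(
  moves=[
    {"jaw":0,"tx":-0.002,"ty":0.0028,"tz":0.015,"wx":0,"wy":0,"wz":0},
    {"jaw":0,"tx":-0.002,"ty":0.0028,"tz":0.028,"wx":0,"wy":0,"wz":0},
    {"jaw":0,"tx":-0.002,"ty":0.0028,"tz":0.028,"wx":0,"wy":0,"wz":0},
    {"jaw":0,"tx":-0.002,"ty":0.0028,"tz":0.028,"wx":0,"wy":0,"wz":0},
    {"jaw":0,"tx":-0.002,"ty":0.0028,"tz":0.028,"wx":0,"wy":0,"wz":0},
  ],
)

```text
time_s: 25.53
position: [0.5206, -0.2551, 0.0562]
ee_rot: [[-0.163, 0.987, 0.0], [0.987, 0.163, -0.0], [-0.0, 0.0, -1.0]]
ft_force: [0.5, -0.6, 0.3]
finger_gap: 0.0915
grasp_force: 0.0
```

```bash
python3 plan.py 521 -255 57 99.4; python3 - <<'E'
from meas import *
t0=cv2.imread("pics/top9.png")
P,r=rect("top",t0,(318,140,376,185),.066,"lid"); P=P*1000
# straight side points only, by offset from centre
for nm,img,roi,z,k in(("lid",t0,(318,140,376,185),.066,"lid"),("pot",cv2.imread("pics/top0.png"),(322,145,374,183),.05,"pot")):
    P,r=rect("top",img,roi,z,k);P=P*1000;m=cv2.moments(cv2.convexHull(P.astype(np.float32)))
    a=.5*np.arctan2(2*m["mu11"],m["mu20"]-m["mu02"]);print(nm,m["m10"]/m["m00"],m["m01"]/m["m00"],"axis deg",np.rad2deg(a))
E
```

```text
t [ 0.      0.0004 -0.0008] w [0.01 0.01 0.01] rows 1.0 | at [ 520.6 -255.1   56.2] yaw 99.4 q [ 1.    0.73 -0.79  1.84  0.68  0.86  0.03] time 25.5 gap 0.09146372944757963
lid 521.2977123719778 -255.43415183803455 axis deg -78.94974677109174
pot 521.7453069527268 -255.63430072884114 axis deg -73.53410608923977
```

step_arm(
  moves=[
    {"jaw":255,"tx":0,"ty":0,"tz":0,"wx":0,"wy":0,"wz":0},
    {"jaw":255,"tx":0,"ty":0,"tz":0,"wx":0,"wy":0,"wz":0},
    {"jaw":255,"tx":0,"ty":0,"tz":0,"wx":0,"wy":0,"wz":0},
    {"jaw":255,"tx":0,"ty":0,"tz":0,"wx":0,"wy":0,"wz":0},
    {"jaw":255,"tx":0,"ty":0,"tz":0,"wx":0,"wy":0,"wz":0},
    {"jaw":255,"tx":0,"ty":0,"tz":0,"wx":0,"wy":0,"wz":0},
    {"jaw":255,"tx":0,"ty":0,"tz":0,"wx":0,"wy":0,"wz":0},
    {"jaw":255,"tx":0,"ty":0,"tz":0,"wx":0,"wy":0,"wz":0},
  ],
)

```text
time_s: 26.2
position: [0.5207, -0.2552, 0.0561]
ee_rot: [[-0.163, 0.987, 0.0], [0.987, 0.163, -0.0], [-0.0, 0.0, -1.0]]
ft_force: [-0.1, 1.0, 1.9]
finger_gap: 0.0615
grasp_force: 29.9
```

step_arm(
  moves=[
    {"jaw":255,"tx":0,"ty":0,"tz":-0.004,"wx":0,"wy":0,"wz":0},
    {"jaw":255,"tx":0.0,"ty":0.0005,"tz":-0.005,"wx":0,"wy":0,"wz":-3},
    {"jaw":255,"tx":0.0,"ty":0.0005,"tz":-0.005,"wx":0,"wy":0,"wz":-7},
    {"jaw":255,"tx":0.0,"ty":0.0005,"tz":-0.005,"wx":0,"wy":0,"wz":-7},
    {"jaw":255,"tx":0.0,"ty":0.0005,"tz":-0.003,"wx":0,"wy":0,"wz":-7},
    {"jaw":255,"tx":0.0,"ty":0.0005,"tz":0.0,"wx":0,"wy":0,"wz":-7},
    {"jaw":255,"tx":0.0,"ty":0.0005,"tz":0.0,"wx":0,"wy":0,"wz":-7},
  ],
)

```text
time_s: 26.78
position: [0.521, -0.2551, 0.056]
ee_rot: [[-0.281, 0.96, -0.0], [0.96, 0.281, -0.0], [-0.0, -0.0, -1.0]]
ft_force: [-0.9, 0.3, 2.9]
finger_gap: 0.0619
grasp_force: 29.9
```

step_arm(
  moves=[
    {"jaw":130,"tx":0,"ty":0,"tz":0,"wx":0,"wy":0,"wz":0},
    {"jaw":60,"tx":0,"ty":0,"tz":0,"wx":0,"wy":0,"wz":0},
    {"jaw":0,"tx":0,"ty":0,"tz":0,"wx":0,"wy":0,"wz":0},
    {"jaw":0,"tx":0,"ty":0,"tz":0,"wx":0,"wy":0,"wz":0},
    {"jaw":0,"tx":0,"ty":0,"tz":-0.03,"wx":0,"wy":0,"wz":0},
    {"jaw":0,"tx":0,"ty":0,"tz":-0.07,"wx":0,"wy":0,"wz":0},
    {"jaw":0,"tx":0,"ty":0,"tz":-0.11,"wx":0,"wy":0,"wz":0},
    {"jaw":0,"tx":0,"ty":0,"tz":-0.14,"wx":0,"wy":0,"wz":0},
    {"jaw":0,"tx":0,"ty":0,"tz":-0.14,"wx":0,"wy":0,"wz":0},
  ],
)

```text
time_s: 27.53
position: [0.5251, -0.2556, 0.2024]
ee_rot: [[-0.282, 0.959, 0.009], [0.959, 0.283, -0.004], [-0.007, 0.008, -1.0]]
ft_force: [-0.2, 0.1, 0.6]
finger_gap: 0.0916
grasp_force: 0.0
```

```bash
python3 plan.py 400 100 200 109.3
```

```text
t [ 3.765e-01 -1.950e-02 -3.000e-04] w [ 0.43  0.41 -2.89] rows 10.0 | at [ 525.1 -255.6  202.4] yaw 106.4 q [ 1.12  0.57 -0.97  1.75  0.52  1.09  0.27] time 27.5 gap 0.0916391453365132
```

step_arm(
  moves=[
    {"jaw":0,"tx":0.3765,"ty":-0.0195,"tz":0,"wx":0,"wy":0,"wz":-2.9},
    {"jaw":0,"tx":0.3765,"ty":-0.0195,"tz":0,"wx":0,"wy":0,"wz":-2.9},
    {"jaw":0,"tx":0.3765,"ty":-0.0195,"tz":0,"wx":0,"wy":0,"wz":-2.9},
    {"jaw":0,"tx":0.3765,"ty":-0.0195,"tz":0,"wx":0,"wy":0,"wz":-2.9},
    {"jaw":0,"tx":0.3765,"ty":-0.0195,"tz":0,"wx":0,"wy":0,"wz":-2.9},
    {"jaw":0,"tx":0.3765,"ty":-0.0195,"tz":0,"wx":0,"wy":0,"wz":-2.9},
    {"jaw":0,"tx":0.3765,"ty":-0.0195,"tz":0,"wx":0,"wy":0,"wz":-2.9},
    {"jaw":0,"tx":0.3765,"ty":-0.0195,"tz":0,"wx":0,"wy":0,"wz":-2.9},
    {"jaw":0,"tx":0.3765,"ty":-0.0195,"tz":0,"wx":0,"wy":0,"wz":-2.9},
    {"jaw":0,"tx":0.3765,"ty":-0.0195,"tz":0,"wx":0,"wy":0,"wz":-2.9},
  ],
)

```text
time_s: 28.37
position: [0.393, 0.1075, 0.1962]
ee_rot: [[-0.34, 0.94, 0.001], [0.94, 0.34, 0.001], [0.001, 0.001, -1.0]]
ft_force: [-0.2, -0.3, 0.1]
finger_gap: 0.0924
grasp_force: 0.0
```

```bash
cat > chk.py <<'E'
import sys
from meas import *
t0=cv2.imread("pics/top0.png")
f=cv2.cvtColor(vision.grab_frame("top"),cv2.COLOR_RGB2BGR); cv2.imwrite(f"pics/top{sys.argv[1]}.png",f)
def mom(img,roi,z,k):
    P,r=rect("top",img,roi,z,k);P=P*1000;m=cv2.moments(cv2.convexHull(P.astype(np.float32)))
    return np.round([m["m10"]/m["m00"],m["m01"]/m["m00"],np.rad2deg(.5*np.arctan2(2*m["mu11"],m["mu20"]-m["mu02"]))],1)
for nm,rl,zl,rp,zp in(("obl",(318,140,376,185),.066,(322,145,374,183),.05),("long",(300,190,384,248),.062,(306,195,380,244),.046),("square",(110,215,150,262),.07,(110,218,148,258),.054),("round",(115,155,155,195),.074,(118,158,150,190),.058)):
    if len(sys.argv)>2 and nm not in sys.argv[2:]: continue
    print(nm,"lid",mom(f,rl,zl,"lid"),"pot",mom(t0,rp,zp,"pot")); edges("top",f,rl,zl,"lid",0)
E
python3 chk.py 11; python3 plan.py 345.3 288 150 109.3
```

```text
obl lid [ 520.5 -255.4  -71.6] pot [ 521.7 -255.6  -73.5]
  edge mid [ 489.4 -263.7] ang -72.8 res 0.92
  edge mid [ 534.4 -305.3] ang 12.1 res 1.96
  edge mid [ 550.9 -246.7] ang -72.9 res 0.61
  edge mid [ 506.5 -205.5] ang 14.9 res 2.07
long lid [ 383.3 -234.9  -72.9] pot [ 383.5 -233.9  -73.8]
  edge mid [ 352.  -244.3] ang -73.3 res 0.61
  edge mid [ 404.4 -308.1] ang 18.1 res 0.72
  edge mid [ 415.1 -226.4] ang -73.8 res 0.44
  edge mid [ 361.8 -162.9] ang 16.7 res 0.22
square lid [345.3 287.7  17.6] pot [346.8 289.3 -35.4]
  edge mid [315.1 277.9] ang -70.5 res 0.35
  edge mid [355.6 259.3] ang 19.9 res 0.18
  edge mid [374.7 299.6] ang -73.0 res 0.74
  edge mid [335.4 316.6] ang 18.0 res 0.36
round lid [514.7 286.3 -67.5] pot [505.2 281.1 -55.7]
  edge mid [506.3 279.9] ang -66.5 res 1.72
  edge mid [525.2 264.8] ang 52.1 res 0.41
  edge mid [528.1 295. ] ang -74.2 res 1.61
  edge mid [506.5 306.4] ang -4.1 res 0.23
t [0.1892 0.016  0.046 ] w [0.04 0.02 0.5 ] rows 5.0 | at [394.2 104.6 196. ] yaw 109.8 q [ 0.78  0.26 -1.22  2.15  0.31  0.92 -0.27] time 28.4 gap 0.09204655412002553
```

Oblong and long lids now line up with their pots in position and angle. Next I turn the square lid by about −4°.

step_arm(
  moves=[
    {"jaw":0,"tx":0.189,"ty":0.016,"tz":0.04,"wx":0,"wy":0,"wz":1},
    {"jaw":0,"tx":0.189,"ty":0.016,"tz":0.046,"wx":0,"wy":0,"wz":1},
    {"jaw":0,"tx":0.189,"ty":0.016,"tz":0.046,"wx":0,"wy":0,"wz":1},
    {"jaw":0,"tx":0.189,"ty":0.016,"tz":0.046,"wx":0,"wy":0,"wz":1},
    {"jaw":0,"tx":0.189,"ty":0.016,"tz":0.07,"wx":0,"wy":0,"wz":1},
    {"jaw":0,"tx":0.189,"ty":0.016,"tz":0.1,"wx":0,"wy":0,"wz":1},
    {"jaw":0,"tx":0.189,"ty":0.016,"tz":0.1,"wx":0,"wy":0,"wz":1},
    {"jaw":0,"tx":0.189,"ty":0.016,"tz":0.1,"wx":0,"wy":0,"wz":1},
    {"jaw":0,"tx":0.189,"ty":0.016,"tz":0.1,"wx":0,"wy":0,"wz":1},
  ],
)

```text
time_s: 29.17
position: [0.3493, 0.2835, 0.0962]
ee_rot: [[-0.313, 0.95, -0.0], [0.95, 0.313, -0.0], [-0.0, -0.0, -1.0]]
ft_force: [0.1, 0.5, 0.3]
finger_gap: 0.092
grasp_force: 0.0
```

```bash
python3 plan.py 345.3 288 61 108.8
```

```text
t [ 0.0055 -0.0024  0.0352] w [-0.02  0.02 -0.58] rows 1.0 | at [349.3 283.5  96.2] yaw 108.2 q [ 0.06  0.52 -0.96  2.14  0.61  0.79 -0.98] time 29.2 gap 0.09199708839414679
```

step_arm(
  moves=[
    {"jaw":0,"tx":0.005,"ty":-0.0024,"tz":0.015,"wx":0,"wy":0,"wz":-0.6},
    {"jaw":0,"tx":0.005,"ty":-0.0024,"tz":0.034,"wx":0,"wy":0,"wz":-0.6},
    {"jaw":0,"tx":0.005,"ty":-0.0024,"tz":0.034,"wx":0,"wy":0,"wz":-0.6},
    {"jaw":0,"tx":0.005,"ty":-0.0024,"tz":0.034,"wx":0,"wy":0,"wz":-0.6},
    {"jaw":0,"tx":0.005,"ty":-0.0024,"tz":0.034,"wx":0,"wy":0,"wz":-0.6},
  ],
)

```text
time_s: 29.58
position: [0.3461, 0.2881, 0.0633]
ee_rot: [[-0.322, 0.947, 0.002], [0.947, 0.322, 0.001], [0.0, 0.002, -1.0]]
ft_force: [0.9, -0.2, 0.5]
finger_gap: 0.0918
grasp_force: 0.0
```

```bash
python3 plan.py 345.3 288 61 108.8
```

```text
t [ 0.0002 -0.0008  0.0023] w [ 0.12 -0.   -0.  ] rows 1.0 | at [346.1 288.1  63.3] yaw 108.8 q [-0.01  0.57 -0.9   2.15  0.69  0.73 -1.04] time 29.6 gap 0.09183652342739165
```

step_arm(
  moves=[
    {"jaw":0,"tx":0,"ty":-0.0006,"tz":0.002,"wx":0,"wy":0,"wz":0},
    {"jaw":255,"tx":0,"ty":-0.0006,"tz":0.002,"wx":0,"wy":0,"wz":0},
    {"jaw":255,"tx":0,"ty":-0.0006,"tz":0.002,"wx":0,"wy":0,"wz":0},
    {"jaw":255,"tx":0,"ty":-0.0006,"tz":0.002,"wx":0,"wy":0,"wz":0},
    {"jaw":255,"tx":0,"ty":-0.0006,"tz":0.002,"wx":0,"wy":0,"wz":0},
    {"jaw":255,"tx":0,"ty":-0.0006,"tz":0.002,"wx":0,"wy":0,"wz":0},
    {"jaw":255,"tx":0,"ty":-0.0006,"tz":0.002,"wx":0,"wy":0,"wz":0},
    {"jaw":255,"tx":0,"ty":-0.0006,"tz":0.002,"wx":0,"wy":0,"wz":0},
    {"jaw":255,"tx":0,"ty":-0.0006,"tz":0.002,"wx":0,"wy":0,"wz":0},
  ],
)

```text
time_s: 30.33
position: [0.3444, 0.2883, 0.06]
ee_rot: [[-0.324, 0.946, 0.0], [0.946, 0.324, 0.0], [0.0, 0.001, -1.0]]
ft_force: [0.9, 0.2, 0.4]
finger_gap: 0.0593
grasp_force: 30.0
```

```bash
python3 plan.py 346.3 288 61 104.6
```

```text
t [-0.0009  0.0017 -0.001 ] w [ 0.03 -0.01  4.31] rows 1.0 | at [344.4 288.3  60. ] yaw 108.9 q [-0.01  0.58 -0.89  2.16  0.7   0.72 -1.05] time 30.3 gap 0.05930893466776481
```

step_arm(
  moves=[
    {"jaw":255,"tx":0,"ty":0,"tz":-0.004,"wx":0,"wy":0,"wz":0},
    {"jaw":255,"tx":0,"ty":0.0015,"tz":-0.005,"wx":0,"wy":0,"wz":2.5},
    {"jaw":255,"tx":0,"ty":0.0015,"tz":-0.005,"wx":0,"wy":0,"wz":4.3},
    {"jaw":255,"tx":0,"ty":0.0015,"tz":-0.005,"wx":0,"wy":0,"wz":4.3},
    {"jaw":255,"tx":0,"ty":0.0015,"tz":-0.003,"wx":0,"wy":0,"wz":4.3},
    {"jaw":255,"tx":0,"ty":0.0015,"tz":0,"wx":0,"wy":0,"wz":4.3},
    {"jaw":255,"tx":0,"ty":0.0015,"tz":0,"wx":0,"wy":0,"wz":4.3},
  ],
)

```text
time_s: 30.92
position: [0.3455, 0.2885, 0.0598]
ee_rot: [[-0.253, 0.967, 0.0], [0.967, 0.253, -0.0], [-0.0, 0.0, -1.0]]
ft_force: [-0.3, 0.4, 2.9]
finger_gap: 0.0596
grasp_force: 30.0
```

step_arm(
  moves=[
    {"jaw":130,"tx":0,"ty":0,"tz":0,"wx":0,"wy":0,"wz":0},
    {"jaw":60,"tx":0,"ty":0,"tz":0,"wx":0,"wy":0,"wz":0},
    {"jaw":0,"tx":0,"ty":0,"tz":0,"wx":0,"wy":0,"wz":0},
    {"jaw":0,"tx":0,"ty":0,"tz":0,"wx":0,"wy":0,"wz":0},
    {"jaw":0,"tx":0,"ty":0,"tz":-0.03,"wx":0,"wy":0,"wz":0},
    {"jaw":0,"tx":0,"ty":0,"tz":-0.07,"wx":0,"wy":0,"wz":0},
    {"jaw":0,"tx":0,"ty":0,"tz":-0.11,"wx":0,"wy":0,"wz":0},
    {"jaw":0,"tx":-0.1,"ty":0,"tz":-0.14,"wx":0,"wy":0,"wz":0},
    {"jaw":0,"tx":-0.24,"ty":0,"tz":-0.14,"wx":0,"wy":0,"wz":0},
    {"jaw":0,"tx":-0.24,"ty":0,"tz":-0.14,"wx":0,"wy":0,"wz":0},
    {"jaw":0,"tx":-0.24,"ty":0,"tz":-0.14,"wx":0,"wy":0,"wz":0},
    {"jaw":0,"tx":-0.24,"ty":0,"tz":-0.14,"wx":0,"wy":0,"wz":0},
  ],
)

```text
time_s: 31.92
position: [0.3974, 0.0873, 0.197]
ee_rot: [[-0.253, 0.968, 0.001], [0.968, 0.253, -0.001], [-0.001, 0.0, -1.0]]
ft_force: [1.0, 1.6, -0.2]
finger_gap: 0.092
grasp_force: 0.0
```

```bash
python3 chk.py 12; python3 - <<'E'
from h import *
f=cv2.cvtColor(vision.grab_frame("side"),cv2.COLOR_RGB2BGR)
cv2.imwrite("pics/z.png",cv2.resize(f[100:340,150:340],None,fx=2.5,fy=2.5,interpolation=cv2.INTER_CUBIC))
E
```

```text
obl lid [ 520.5 -255.4  -71.5] pot [ 521.7 -255.6  -73.5]
  edge mid [ 489.8 -265. ] ang -71.9 res 0.83
  edge mid [ 535.8 -304.9] ang 18.1 res 2.06
  edge mid [ 550.4 -245.7] ang -72.7 res 0.57
  edge mid [ 504.5 -206.1] ang 20.3 res 2.03
long lid [ 383.6 -234.8  -73. ] pot [ 383.5 -233.9  -73.8]
  edge mid [ 352.3 -245.3] ang -73.4 res 0.46
  edge mid [ 405.6 -307.9] ang 18.1 res 0.71
  edge mid [ 414.9 -225.5] ang -73.6 res 0.61
  edge mid [ 362.1 -163. ] ang 16.8 res 0.23
square lid [345.  287.6  11.5] pot [346.8 289.3 -35.4]
  edge mid [314.2 280. ] ang -75.2 res 0.48
  edge mid [353.  258.4] ang 16.2 res 0.25
  edge mid [375.5 295.8] ang -76.8 res 0.6
  edge mid [337.7 317.3] ang 13.1 res 0.31
round lid [505.7 281.9  22.6] pot [505.2 281.1 -55.7]
  edge mid [502.9 260.7] ang 0.5 res 1.84
  edge mid [530.4 280.9] ang 86.2 res 1.39
  edge mid [506.5 305.6] ang -0.5 res 1.44
  edge mid [480.6 284.8] ang 76.4 res 1.83
```

View pics/z.png

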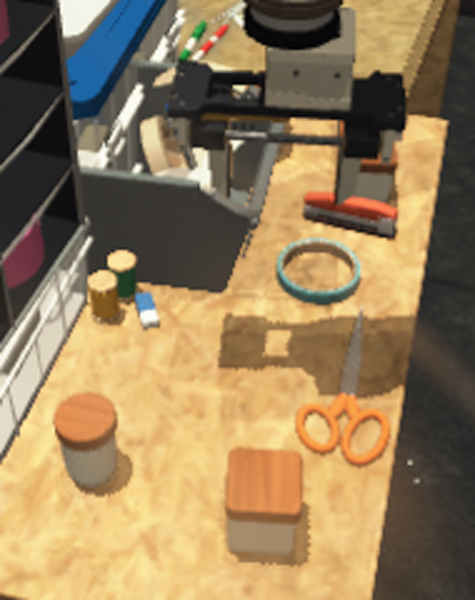

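The round lid (86,420) and square lid (264,485) sit level and aligned. The tape and stapler are undisturbed and the gripper is clear. Handing in.

```bash
python3 -c "
from station import ticket; print(ticket.job_done())"
```

```text
the job is handed in; nothing more can be done
None
```

All four pots are closed with their own lids, within about 3 mm and 2° of the pots by the top camera, and I handed the job in at about 32 s with no verdict returned. The tape roll and stapler looked undisturbed.

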